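Lock the tablet stand's extension bar with its wire-lock pin

TASK

Lock the extending tablet stand: pick up the loose wire-lock pin and feel its shaft, without forcing it, through the cross hole in the sleeve and bar until its flange is fully home between the two ribs on the sleeve's near face. Then gently press the red pad of its sprung loop over and down until the loop snaps below the end of the shaft, and let go. Leave the clip tin, glue stick, sticky notes and marker where they are.

Things in the scene. Friction and masses are not known exactly. Their poses are not given: they have to be found in the camera images.
- stand: Extending tablet stand, fixed: grey base plate (x -45 to 80, y -140 to 50, 10 mm high) and column; on it an aluminium sleeve, x 0 to 34, 62 mm long (y), 30 high, in which the dark bar lies; the bar runs to -y. Origin on the desk below the sleeve's near face (x = 0); x is the way the pin goes. Beside the hole in that face two ribs, 25 mm apart, stand 5 mm proud, 9 mm above to 11 below it
- hole_nominal (a point): Nominal centre of the 14 mm cross hole's mouth, 70 mm above the desk. The sleeve is clamped by hand: the real hole is up to 5 mm off this, sideways (y) and in height each, not in depth. Find it by feel or sight. Inside, the bar's own 14 mm hole is up to 1.5 mm out of line in y; the bar slides under about 2 N and the shaft's bevel draws it into line
- tablet (a point): Middle of the tablet that the bar carries, an obstacle: 186 mm wide, leaning back, its top up to 225 mm above the desk; with its holder it fills y 95 mm and x 45 mm either side of this point (stand's axes)
- pin: Loose wire-lock pin, lying level on the desk, loop up. Origin on the shaft's axis at the flange's seating face, 11 mm above the desk; x along the shaft to its end, z up. Flange 22x22 mm, x -5 to 0. Home = origin at x 0 of the stand, axis in the hole; let go, it droops up to 4 degrees in its 1 mm clearance and may then read 1.5 mm back
- pin_grip (a point): Where to hold the pin: on its red grip block (x -56 to -5 of the pin, 18 mm wide in y, 22 high, so it reaches down to the desk), 40 mm behind the seating face, on the axis. The loop's wires pass beside the front 20 mm of the block: hold it behind those
- pin_end (a point): Centre of the shaft's flat end. Steel shaft 12 mm thick, 49 mm long from the flange; the last 1.75 mm is bevelled at 45 degrees to 8.5 mm across, so the nose is drawn in when within about 2.5 mm of the hole's centre; farther off its flat end only bears on the sleeve's face
- loop_pivot (a joint): Angle of the loop about its pivot, which crosses the shaft's axis 11 mm behind the seating face: 0 = hook level with the axis, positive = lifted. Starts open at 0.45 to 0.55, stays where left, stops at 0.95 and -0.20. The hook meets the shaft's end at about 0.12, 6 to 10 N down on the pad springs it over; by -0.09 it is snapped under
- loop: Sprung wire loop of the pin, two 3 mm wires 22 mm apart. Origin on the pivot; x toward the hook, z up when the joint is 0. The wires rise to z 30, run over the sleeve and come down to the hook; it can stretch along its x, 4 N per mm
- loop_pad (a point): Centre of the top of the loop's red pad, 20x25 mm: at x 62, z 32.5 mm in the loop's frame. Press it here, following its arc about the pivot, forward as well as down: straight down on the open loop can jam it against its pivot
- loop_hook (a point): Middle of the hook, the 3 mm cross wire at the loop's end: at x 60, z 0 in the loop's frame. With the loop shut it lies below the shaft, short of its end
- clip_tin: Round clip tin with a green lid, 64 mm across, 30 high; origin below its centre. Leave it
- glue_stick: White glue stick with a grey cap lying on its side, 24x95x22 mm. Leave it
- sticky_block: Block of pale sticky notes, 76x77x18 mm. Leave it
- marker: White marker with a grey cap lying on its side, 20x132x18 mm. Leave it

How it is judged (in metres and radians):
On the way:
1. the pin is home in the cross hole, within 3 mm, its loop still open (x of pin in the frame of stand between -0.003 and 0.003 m and y of pin in the frame of stand between -0.009 and 0.009 m and z of pin in the frame of stand between 0.059 and 0.08 m and z of loop_hook in the frame of pin above 0.01 m), for 0.2 s.
At the end, for the whole second after the job is handed in: the pin is home in the cross hole, its flange within 3 mm of the sleeve's face, and at rest; the loop's hook has snapped over: more than 5 mm below the shaft's axis and short of the shaft's end (x of pin in the frame of stand between -0.003 and 0.003 m and y of pin in the frame of stand between -0.009 and 0.009 m and z of pin in the frame of stand between 0.059 and 0.08 m and z of loop_hook in the frame of pin below -0.005 m and x of loop_hook in the frame of pin below 0.05 m and linear speed of pin below 0.01 m/s); the robot touches nothing.
It fails at once if the pin was forced: pressed on the stand with over 35 N while its loop was open (contact force between pin and stand above 35 N and z of loop_hook in the frame of pin above 0.01 m).
It fails at once if the loop was pressed with over 25 N (contact force between the fingers and loop above 25 N).
It fails at once if the clip tin, glue stick, sticky notes or marker was moved by over 30 mm (distance of any of clip_tin, glue_stick, sticky_block, marker from where it was at the start of the episode above 0.03 m).
It also fails if it takes over 64 s, if anything falls off the work surface, if the arm or the gripper's body presses on something with over 40 N, if the wrist force passes 120 N, or if a joint passes its speed limit or range.

ROBOT

A 7-joint arm with a two-finger parallel gripper is mounted at the origin on a cart in front of the work surface, level with it; the furniture and walls round the work are solid. World frame = base frame: x ahead of the robot, y to its left, z up, the work surface at z = 0. Lengths are in mm, angles in rad, forces in N, time in s.
With the tool pointing down it reaches from about 425 to 800 mm from the base axis. Payload 8.3 kg.
Tool frame: the origin (TCP) lies at the very end of the fingers, on their centre line; the grasp point (between the pads) lies 19 mm behind it (grip_point_offset is the distance from the TCP to the grasp point, in mm); z points along the fingers, y is the line along which they close (so a half turn about z gives the same grasp; the last joint's range is limited). The gripper opens to 85 mm and grips with 20 to 120 N. Pads are 22 mm wide; open, the fingers measure 114 mm over their backs; the gripper's body (76 mm by 85 mm) begins 54 mm behind the grasp point. The pads swing forward as they close: fully open they stand 13 mm farther back than shut.
Start: joints at [-1.222, 0.383, 0.016, 1.37, -0.006, 1.388, -0.046], TCP at [250.107, 572.753, 193.079] pointing down, gripper open.
Joint ranges: [-2.95, 2.95], [-0.25, 2.06], [-1.52, 1.56], [0.18, 2.33], [-1.44, 4.58], [0.02, 2.06], [-3.01, 3.01]. Speed limits (rad/s): [2.39, 2.39, 3.01, 3.01, 3.14, 3.14, 3.14].

INTERFACE

Orientations are given as a 3x3 rotation matrix whose columns are the frame's x, y, z axes.
In Python, from workcell import get_state, capture, sign_off, grip_point_offset gives the robot as it stands.
- The arm moves only by the tool move_arm, never from a script. Its arguments are lists of equal length, an entry for each row: "turn": the turn, a rotation vector about the tool's x, y, z each as a share of 8 degrees, from -1 to 1, a list of three; "translation": the shift along the tool's x, y, z each as a share of 0.03 m, from -1 to 1, a list of three; "hand": the closure, from 0 (fully open) to 1 (shut). In form: {"turn": [[wx, wy, wz], ...], "translation": [[dx, dy, dz], ...], "hand": [hand, ...]}. A call has 1 to 12 rows; each row shifts and turns the commanded pose from where the row before left it, along the tool's axes as they then stand; what a row does not reach is not made up. A row lasts 1/10 s, in which the tool goes at most 50 mm and 8.59 degrees, less where a joint would pass 70% of its speed; a pose out of reach is approached as far as the arm can. A call with a number of a shift or a turn outside -1 to 1 is refused whole. A call with a gripper value outside its range is refused whole. The fingers move at their own pace and stop on an object; the grip force is fixed at half the most. Time passes only in rows, so rows that do not move let the fingers close. It gives the time, the measured TCP pose, the force, the opening and the grip force at its end, in the units of the state.
- get_state(): the state, without advancing time (a new reading comes with each control period).
- capture(name): name is "side" or "top"; returns a dict with "color" (480x640x3 uint8, blue, green, red), "z_map" (480x640 float32, mm along the optical axis (not along the pixel's ray), 0 where there is no reading), "fx", "fy", "cx", "cy" (pixels), "dist_coeffs" ([k1, k2, p1, p2, k3] as OpenCV has them; the pictures are not rectified), "R" (3x3) and "t" (3): a world point X has camera coordinates R X + t. Camera axes: x right, y down, z forward; pixel columns grow to the right and rows downward; lengths in mm; the calibration is good to about 2 mm. A picture is of the moment at which its call begins.
- sign_off(): hands the job in; it is judged then, once.
The state is a dict: "t": time; "q": joint angles; "dq": joint speeds; "joint_torque": joint torques, N m; "ee_pos": TCP position; "tool_rot": TCP orientation; "ft_force": force on the tool from outside, world axes, zero at the start; "ft_torque": the same for the moment, N m; "gripper_width": opening from 0.0 (shut) to 1.0 (fully open); "grasp_force": force on a finger pad.
Only numpy, scipy, OpenCV 4.12 (cv2) and the standard library are available. Lean on these libraries where they do the work, as an engineer would, in place of code of your own. Each camera call takes 0.05 s, during which the arm holds its last target. There are 200 camera calls.

## Working session

There is one attempt and no reset: what is moved stays moved. The work goes in short steps, Python scripts to look and compute and a tool call to move; the robot and the scene stay as the last step left them, time stands still between calls to the robot, and variables do not carry over. Pictures are saved under pics/ and viewed, at most 10 in all, crops included, and the job is handed in when it is done.

Besides the shell and the picture viewer there is one more tool, called as name(argument=value, ...), one argument or row to a line, values as JSON. move_arm: Moves the arm, as the interface text tells. Shift numbers are shares of 0.03 m and turn numbers shares of 8 degrees, none past 1 either way. Its arguments: {"type":"object","properties":{"turn":{"type":"array","items":{"type":"array","items":{"type":"number","minimum":-1,"maximum":1}}},"translation":{"type":"array","items":{"type":"array","items":{"type":"number","minimum":-1,"maximum":1}}},"hand":{"type":"array","items":{"type":"number"}}},"required":["turn","translation","hand"]}

```bash
ls; mkdir -p pics; cat > h.py <<'E'
import numpy as np, cv2
from workcell import get_state, capture, grip_point_offset
def cam(n):
    c=capture(n); c['K']=np.array([[c['fx'],0,c['cx']],[0,c['fy'],c['cy']],[0,0,1.]]); c['R']=np.array(c['R']);c['t']=np.array(c['t']);c['d']=np.array(c['dist_coeffs'],float); return c
def ray(c,uv):
    p=cv2.undistortPoints(np.array(uv,float).reshape(-1,1,2),c['K'],c['d'])[:,0]
    d=np.c_[p,np.ones(len(p))]@c['R']; return -c['R'].T@c['t'],d
def onplane(c,uv,z):
    o,d=ray(c,uv); return o+d*((z-o[2])/d[:,2])[:,None]
def depthpts(c,uv):
    uv=np.array(uv).reshape(-1,2).astype(int); o,d=ray(c,uv); z=c['z_map'][uv[:,1],uv[:,0]]; return o+d*z[:,None]
def proj(c,X):
    return cv2.projectPoints(np.array(X,float).reshape(-1,3),cv2.Rodrigues(c['R'])[0],c['t'],c['K'],c['d'])[0][:,0]
E
python3 - <<'E'
from h import *
for n in ['top','side']:
    c=cam(n); cv2.imwrite(f'pics/{n}0.png',c['color']); print(n,-c['R'].T@c['t'],c['R'].round(3).tolist(),c['fx'],c['d'])
s=get_state(); print(s); print(grip_point_offset)
E
```

```text
pics
top [ 398.34396881   54.45930295 1152.46176631] [[-0.0, -1.0, -0.007], [-0.995, 0.001, -0.102], [0.102, 0.007, -0.995]] 471.5576801038356 [-0.06764859  0.          0.          0.          0.        ]
side [518.39960763 784.38970403 745.21410171] [[-1.0, -0.003, 0.006], [-0.006, 0.656, -0.755], [-0.002, -0.755, -0.656]] 442.43294229852665 [-0.05042901  0.          0.          0.          0.        ]
{'t': 0.1, 'q': array([-1.22186677,  0.38413984,  0.01639589,  1.37106501, -0.00625962,
        1.38818531, -0.04652161]), 'dq': array([-0.0023331 , -0.00090541, -0.00142895, -0.00257573, -0.00088842,
        0.00017091,  0.00028642]), 'joint_torque': array([ 3.49123053e-03, -6.29124713e+01,  8.47972613e-01, -3.72758710e+01,
        1.68595748e-02,  1.05069697e-02, -6.48369064e-05]), 'ee_pos': array([249.96269489, 572.26936719, 192.18074419]), 'tool_rot': array([[-9.16401934e-01,  4.00258785e-01, -6.32769076e-04],
       [ 4.00259279e-01,  9.16400489e-01, -1.62871299e-03],
       [-7.20367913e-05, -1.74582743e-03, -9.99998473e-01]]), 'ft_force': array([ 0.63551071, -0.20750429,  0.03517937]), 'ft_torque': array([-0.015797  ,  0.04501732, -0.01450687]), 'grasp_force': 0.0, 'gripper_width': 0.9969429315546273}
18.700000000000003
```

View pics/top0.png

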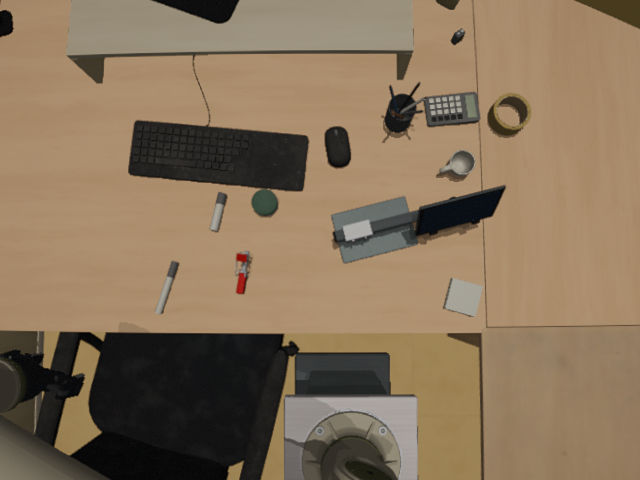

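View pics/side0.png

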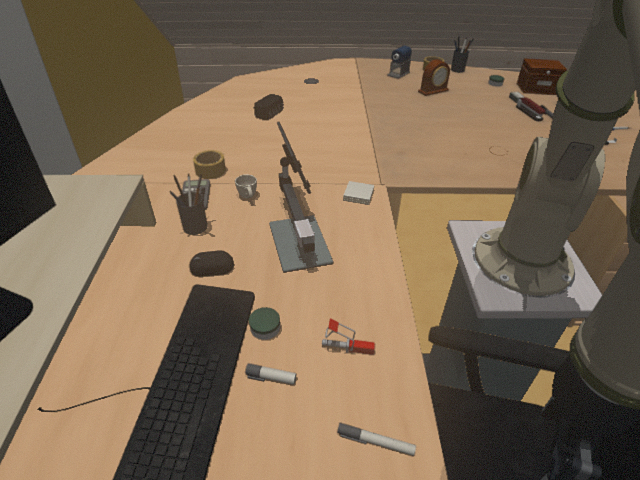

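The top view shows the pin near (242,270), with its block toward the robot and its shaft pointing up in the image. The stand's sleeve is near (357,231) and the tin at (265,203). The side view shows the sleeve near (306,235) and the pin near (348,343). Next I'll measure both.

```bash
cat > m.py <<'E'
from h import *
T=cam('top');S=cam('side')
for n,c in (('top',T),('side',S)):
    b,g,r=[c['color'][...,i].astype(int) for i in range(3)]
    m=((r>120)&(g<70)&(b<70)).astype(np.uint8)
    k,l,st,ce=cv2.connectedComponentsWithStats(m)
    for i in range(1,k):
        if st[i,4]>25:
            ys,xs=np.where(l==i); P=depthpts(c,np.c_[xs,ys])
            print(n,'red',ce[i].round(1),st[i].tolist(),'mean',P.mean(0).round(1),'med',np.median(P,0).round(1),'zmax',np.percentile(P[:,2],[5,50,95]).round(1))
            rc=cv2.minAreaRect(P[:,:2].astype(np.float32)); print('  rect',np.round(rc[0],1),np.round(rc[1],1),rc[2])
    # stand
    u0,u1,v0,v1=(325,425,190,270) if n=='top' else (260,340,200,280)
    uv=np.stack(np.meshgrid(np.arange(u0,u1),np.arange(v0,v1)),-1).reshape(-1,2); P=depthpts(c,uv)
    col=c['color'][uv[:,1],uv[:,0]].astype(int)
    for nm,q in (('sleeve',(P[:,2]>76)&(P[:,2]<95)&(col.min(1)>130)),('plate',(P[:,2]>5)&(P[:,2]<15))):
        Q=P[q]; 
        if len(Q)<10: print(n,nm,len(Q));continue
        rc=cv2.minAreaRect(Q[:,:2].astype(np.float32)); print(n,nm,len(Q),'z',np.percentile(Q[:,2],[5,50,95]).round(1),np.round(rc[0],1),np.round(rc[1],1),rc[2],np.median(Q,0).round(1))
t=cv2.resize(T['color'][215:300,215:285],None,fx=7,fy=7,interpolation=cv2.INTER_CUBIC)
cv2.imwrite('pics/cpin.png',t)
a=cv2.resize(T['color'][190:270,325:425],(400,320),interpolation=cv2.INTER_CUBIC)
b=cv2.resize(S['color'][200:280,260:340],(320,320),interpolation=cv2.INTER_CUBIC)
cv2.imwrite('pics/cst.png',np.hstack([a,b]))
E
python3 m.py
```

```text
top red [241.1 257.3] [237, 254, 10, 8, 66] mean [479.4 252.7  70.7] med [479.9 252.6  71.7] zmax [66.  71.7 76.5]
  rect [480.8 252.4] [20.6 19.7] 75.12500762939453
top red [240.3 283.2] [236, 273, 9, 21, 125] mean [420.9 262.5  22.5] med [421.2 262.6  23.1] zmax [19.9 23.1 26.6]
  rect [421.5 262.5] [18.2 48.7] 88.46599578857422
top sleeve 397 z [87.  89.9 93.2] [539.5 -14.3] [36.4 62.8] 15.352463722229004 [540.  -13.6  89.9]
top plate 2957 z [ 5.8 11.  14.2] [553.5 -62.9] [244.7 196. ] 89.90296936035156 [545.3 -64.8  11. ]
side red [333.  324.9] [329, 319, 9, 13, 82] mean [478.3 255.4  70.8] med [478.4 255.8  71.2] zmax [65.9 71.2 74.8]
  rect [478.3 255.5] [27.  15.3] 79.11233520507812
side red [363.5 344.4] [354, 340, 20, 10, 138] mean [417.  265.2  22.3] med [416.8 265.6  22.1] zmax [19.7 22.1 24.5]
  rect [417.4 265. ] [19.5 38.8] 84.43484497070312
side sleeve 243 z [87.5 89.5 91.6] [537.6 -14. ] [38.8 63.8] 13.397126197814941 [538.6 -11.8  89.5]
side plate 1825 z [ 7.6 10.8 13.2] [555.7 -90.7] [278.  212.5] 87.87889862060547 [566.5 -34.4  10.8]
```

View pics/cst.png

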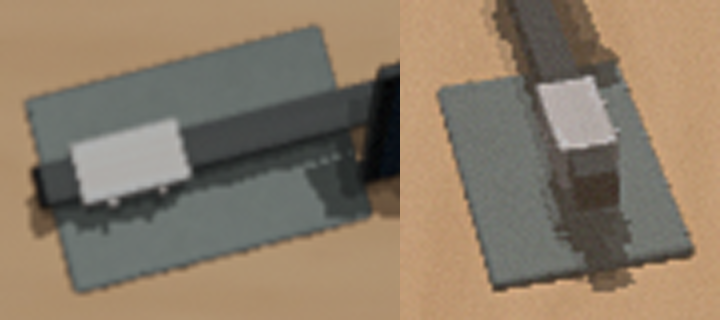

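View pics/cpin.png

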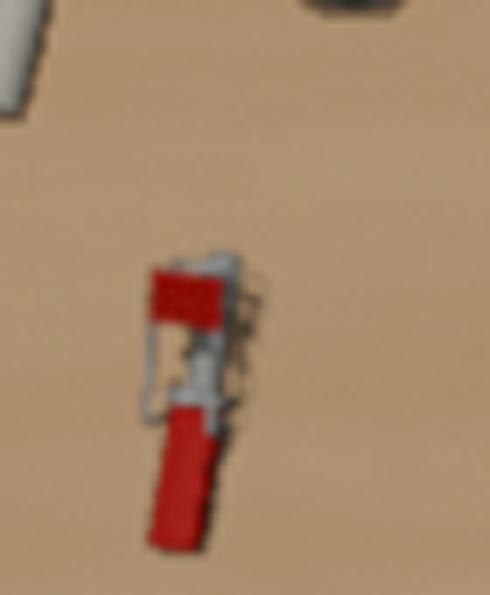

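The stand crop shows the two ribs as white dots at top-view pixels (353,240.5) and (365.8,237.5). It also shows the plate corners clearly. The pin crop shows the block axis tilted slightly right of vertical, with the open loop and its pad above the shaft. Now I'll fit exact frames.

```bash
cat > m2.py <<'E'
from h import *
T=cam('top');S=cam('side')
pc=np.array([[25,100],[318,27],[370,215],[80,290]])/4.+[325,190]-.375
W=onplane(T,pc,10); print('plate',W.round(1).tolist())
M=np.array([[80,50],[80,-140],[-45,-140],[-45,50]],float)
def rigid(A,B):
    a=A-A.mean(0);b=B-B.mean(0);th=np.arctan2((a[:,0]*b[:,1]-a[:,1]*b[:,0]).sum(),(a*b).sum())
    R=np.array([[np.cos(th),-np.sin(th)],[np.sin(th),np.cos(th)]]);t=B.mean(0)-R@A.mean(0);return th,R,t
th,R,t=rigid(M,W[:,:2]); print('stand yaw',np.degrees(th),'t',t,'res',(M@R.T+t-W[:,:2]).round(1).tolist())
# side plate corners
ps=np.array([[40,88],[217,65],[292,252],[98,288]])/4.+[260,200]-.375
W2=onplane(S,ps,10);print('plateS',((W2[:,:2]-t)@R).round(1).tolist())
rib=np.array([[112,202],[163,190]])/4.+[325,190]-.375
for z in (80,83): print('ribs stand xy',z,((onplane(T,rib,z)[:,:2]-t)@R).round(1).tolist())
for n,c,sl in (('T',T,np.array([[70,148],[178,119],[190,176],[84,203]])/4.+[325,190]-.375),('S',S,np.array([[137,84],[203,77],[219,137],[159,151]])/4.+[260,200]-.375)):
    for z in (85,89): print(n,'sleeve top stand',z,((onplane(c,sl,z)[:,:2]-t)@R).round(1).tolist())
# sleeve z by triangulation of corners
A=np.array([[70,148],[178,119],[190,176],[84,203]])/4.+[325,190]-.375
B=np.array([[159,151],[137,84],[203,77],[219,137]])/4.+[260,200]-.375
for a,b in zip(A,B):
    o1,d1=ray(T,a);o2,d2=ray(S,b);d1=d1[0];d2=d2[0]
    s=np.linalg.lstsq(np.c_[d1,-d2],o2-o1,rcond=None)[0];X=(o1+s[0]*d1+o2+s[1]*d2)/2;print('tri',X.round(1),np.linalg.norm(o1+s[0]*d1-o2-s[1]*d2).round(1))
for n,c in (('top',T),('side',S)):
    b,g,r=[c['color'][...,i].astype(int) for i in range(3)]
    m=((r>110)&(g<90)&(b<90)&(r-g>60)).astype(np.uint8)
    k,l,st,ce=cv2.connectedComponentsWithStats(m)
    i=max(range(1,k),key=lambda j:st[j,4] if abs(ce[j][1]-(283 if n=='top' else 344))<8 else 0)
    ys,xs=np.where(l==i); uv=np.c_[xs,ys];P=depthpts(c,uv);q=P[:,2]>18
    X=onplane(c,uv[q],22)[:,:2]; rc=cv2.minAreaRect(X.astype(np.float32));mu=X.mean(0);d=np.linalg.svd(X-mu)[2][0];d*=np.sign(d[0])
    L=(X-mu)@d; W_=(X-mu)@[-d[1],d[0]]
    print(n,'block',rc,'mean',mu.round(1),'yaw',np.degrees(np.arctan2(d[1],d[0])).round(1),'L',L.min().round(1),L.max().round(1),'W',W_.min().round(1),W_.max().round(1),'back end',(mu+d*(L.min())).round(1))
tip=np.array([[228,256]])/7.+[215,215]-.43; print('tip?',onplane(T,tip,15).round(1))
fl=np.array([[192,398]])/7.+[215,215]-.43; print('flange?',onplane(T,fl,22).round(1))
E
python3 m2.py
```

```text
plate [[588.8, 45.0, 10.0], [634.2, -135.6, 10.0], [517.7, -165.2, 10.0], [472.1, 11.9, 10.0]]
stand yaw 14.511607809615239 t [524.97003985 -21.80466351] res [[1.1, 1.6], [3.3, -1.7], [-1.2, -3.4], [-3.2, 3.4]]
plateS [[76.2, -135.5], [-44.1, -131.2], [-42.4, 55.6], [76.2, 57.3]]
ribs stand xy 80 [[-2.3, 19.0], [-3.0, -11.1]]
ribs stand xy 83 [[-2.6, 19.2], [-3.3, -10.8]]
T sleeve top stand 85 [[33.2, 34.6], [33.9, -29.5], [0.4, -27.5], [0.7, 34.9]]
T sleeve top stand 89 [[32.7, 34.9], [33.4, -29.0], [0.1, -27.0], [0.3, 35.2]]
S sleeve top stand 85 [[31.4, -31.7], [-8.5, -28.7], [-3.9, 27.7], [32.5, 31.4]]
S sleeve top stand 89 [[32.4, -26.8], [-7.3, -23.8], [-2.7, 32.3], [33.5, 36.0]]
tri [548.2  20.1  87.8] 0.3
tri [564.  -41.5  87.6] 1.6
tri [527.8 -47.5  89.2] 8.0
tri [515.2  12.6  92.4] 1.8
top block ((421.78460693359375, 261.3345947265625), (16.612960815429688, 47.86804962158203), 80.22201538085938) mean [420.6 262. ] yaw -6.5 L -22.9 25.1 W -9.0 8.9 back end [397.8 264.6]
side block ((416.30950927734375, 265.31378173828125), (17.777664184570312, 40.11921310424805), 81.50396728515625) mean [416.4 265. ] yaw -10.0 L -20.3 20.1 W -8.7 9.3 back end [396.4 268.5]
tip? [[498.6 248.5  15. ]]
flange? [[449. 259.  22.]]
```

```bash
cat > p.py <<'E'
from h import *
def plan(pos,yaw_y,n=None):
    """shift in tool axes (shares) after a turn that brings tool y to angle yaw_y, tool down"""
    s=get_state(); R=s['tool_rot']; p=s['ee_pos']
    a=np.radians(yaw_y); y=np.array([np.cos(a),np.sin(a),0]); z=np.array([0,0,-1.]); x=np.cross(y,z)
    G=np.c_[x,y,z]; w=np.degrees(cv2.Rodrigues(R.T@G)[0].ravel())
    d=G.T@(np.array(pos)-p)
    print('t',s['t'],'pos',p.round(1),'turn deg',w.round(2),'shares',(w/8).round(3),'shift mm',d.round(1),'shares',(d/30).round(3),'F',np.round(s['ft_force'],1),'w',round(s['gripper_width'],3))
    return d/30
E
python3 -c "
from p import *
plan([412,264.5,100],80.5)"
```

```text
t 0.3 pos [250.  572.6 192.7] turn deg [-4.000e-02 -1.000e-02 -1.409e+01] shares [-5.000e-03 -1.000e-03 -1.761e+00] shift mm [-210.6 -277.1   92.7] shares [-7.02  -9.237  3.091] F [-0.6  0.4 -0.1] w 1.0
```

move_arm(
  turn=[
    [0, 0, -0.88],
    [0, 0, -0.88],
    [0, 0, 0],
    [0, 0, 0],
    [0, 0, 0],
    [0, 0, 0],
    [0, 0, 0],
    [0, 0, 0],
    [0, 0, 0],
    [0, 0, 0],
    [0, 0, 0],
    [0, 0, 0],
  ],
  translation=[
    [0, 0, 0],
    [0, 0, 0],
    [-0.7, -0.92, 0.3],
    [-0.7, -0.92, 0.3],
    [-0.7, -0.92, 0.3],
    [-0.7, -0.92, 0.3],
    [-0.7, -0.92, 0.3],
    [-0.7, -0.92, 0.3],
    [-0.7, -0.92, 0.3],
    [-0.7, -0.92, 0.3],
    [-0.7, -0.92, 0.3],
    [-0.7, -0.92, 0.3],
  ],
  hand=[0.3, 0.3, 0.3, 0.3, 0.3, 0.3, 0.3, 0.3, 0.3, 0.3, 0.3, 0.3],
)

```text
t: 1.5
ee_pos: [412.1, 264.6, 102.9]
tool_rot: [[-0.986, 0.165, 0.0], [0.165, 0.986, 0.0], [-0.0, 0.0, -1.0]]
ft_force: [0.1, -0.1, -0.2]
gripper_width: 0.7
grasp_force: 0.0
```

```bash
python3 -c "
from p import *
plan([412,264.5,3],80.5)"
```

```text
t 1.5 pos [412.1 264.6 102.9] turn deg [ 0.02  0.01 -0.01] shares [ 0.003  0.002 -0.001] shift mm [ 0.1 -0.1 99.9] shares [ 4.000e-03 -3.000e-03  3.331e+00] F [ 0.1 -0.1 -0.2] w 0.7
```

move_arm(
  turn=[
    [0, 0, 0],
    [0, 0, 0],
    [0, 0, 0],
    [0, 0, 0],
    [0, 0, 0],
    [0, 0, 0],
    [0, 0, 0],
    [0, 0, 0],
    [0, 0, 0],
    [0, 0, 0],
    [0, 0, 0],
    [0, 0, 0],
  ],
  translation=[
    [0, 0, 0.8],
    [0, 0, 0.8],
    [0, 0, 0.8],
    [0, 0, 0.6],
    [0, 0, 0.3],
    [0, 0, 0],
    [0, 0, 0],
    [0, 0, 0],
    [0, 0, 0],
    [0, 0, 0],
    [0, 0, 0],
    [0, 0, 0],
  ],
  hand=[0.3, 0.3, 0.3, 0.3, 0.3, 0.3, 0.9, 0.9, 0.9, 0.9, 0.9, 0.9],
)

```text
t: 2.7
ee_pos: [411.6, 265.9, 4.2]
tool_rot: [[-0.986, 0.165, 0.0], [0.165, 0.986, 0.0], [-0.0, 0.0, -1.0]]
ft_force: [0.3, 0.1, 0.6]
gripper_width: 0.101
grasp_force: 0.0
```

The width is 8.6 mm with no force, so the fingers missed the block. I'll take a look.

```bash
python3 - <<'E'
from h import *
T=cam('top');S=cam('side')
a=cv2.resize(T['color'][210:310,200:280],(400,500),interpolation=cv2.INTER_CUBIC)
b=cv2.resize(S['color'][290:390,310:390],(400,500),interpolation=cv2.INTER_CUBIC)
cv2.imwrite('pics/miss.png',np.hstack([a,b]))
s=get_state();print(s['ee_pos'],s['gripper_width'],s['grasp_force'])
E
```

```text
[411.60711038 265.8651808    4.11563765] 0.10310409628433256 0.0
```

View pics/miss.png

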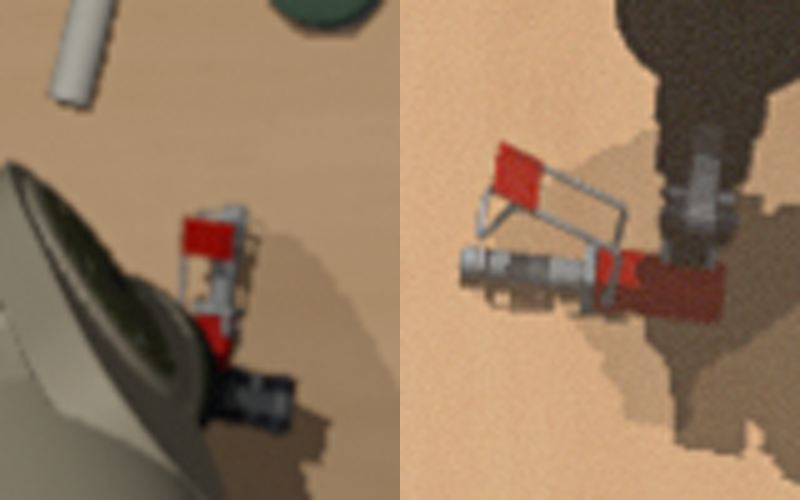

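The side crop shows the finger ending at the top rear of the block, around crop pixel (690,260), with the block in shadow at (665,290). I'll project the TCP to check.

```bash
python3 - <<'E'
from h import *
T=cam('top');S=cam('side')
for z in (4,22,40): print(z,'T crop',((proj(T,[411.6,265.9,z])-[200,210])*5).round(),'S crop',((proj(S,[411.6,265.9,z])-[310,290])*5+[400,0]).round())
for c,uvs in ((S,[(690,255),(700,200),(665,275),(665,300),(600,270),(720,275)]),):
    for u,v in uvs:
        print((u,v),depthpts(c,[[310+(u-400)/5,290+v/5]]).round(1))
for u,v in [(280,400),(250,410),(215,345),(210,240)]: print('T',(u,v),depthpts(T,[[200+u/5,210+v/5]]).round(1))
s=get_state();print(s['gripper_width'],s['grasp_force'])
E
```

```text
4 T crop [[201. 386.]] S crop [[677. 301.]]
22 T crop [[194. 385.]] S crop [[681. 274.]]
40 T crop [[187. 385.]] S crop [[685. 247.]]
(690, 255) [[412.3 280.   53.9]]
(700, 200) [[420.1 320.5 140.3]]
(665, 275) [[418.  266.3  21.9]]
(665, 300) [[418.1 273.7  15.8]]
(600, 270) [[443.7 265.6  24.2]]
(720, 275) [[396.3 265.8  21.4]]
T (280, 400) [[404.  207.3 136.9]]
T (250, 410) [[399.6 219.2 143.1]]
T (215, 345) [[430.7 255.4  26.7]]
T (210, 240) [[477.8 250.7  70.7]]
0.09786118527566254 0.0
```

```bash
python3 - <<'E'
from h import *
S=cam('side')
for u in (655,685,710):
  for v in range(200,330,10):
    px=[int(310+(u-400)/5),int(290+v/5)]; print(u,v,depthpts(S,[px]).round(0)[0],S['color'][px[1],px[0]])
s=get_state();print(s['q'].round(3),s['joint_torque'].round(2),s['ft_torque'].round(2))
E
```

```text
655 200 [416. 213.  -0.] [112 149 183]
655 210 [417. 220.   3.] [103 132 166]
655 220 [417. 225.   2.] [ 89 116 141]
655 230 [417. 227.  -1.] [106 140 170]
655 240 [418. 234.   0.] [111 145 178]
655 250 [418. 239.   0.] [ 76 100 131]
655 260 [421. 259.  22.] [37 51 93]
655 270 [422. 264.  22.] [40 53 95]
655 280 [422. 270.  24.] [34 43 91]
655 290 [422. 271.  19.] [36 50 93]
655 300 [422. 273.  15.] [42 53 99]
655 310 [421. 272.   7.] [33 48 94]
655 320 [421. 272.   0.] [63 79 98]
685 200 [425. 319. 138.] [76 77 84]
685 210 [425. 323. 138.] [87 94 95]
685 220 [425. 326. 137.] [74 80 79]
685 230 [425. 327. 132.] [51 60 70]
685 240 [415. 282.  67.] [40 54 60]
685 250 [415. 282.  60.] [46 56 65]
685 260 [415. 283.  55.] [47 56 67]
685 270 [410. 264.  23.] [39 53 99]
685 280 [411. 269.  23.] [34 44 88]
685 290 [411. 273.  21.] [37 50 96]
685 300 [410. 274.  16.] [35 45 91]
685 310 [409. 273.   8.] [30 41 92]
685 320 [409. 275.   5.] [ 59  73 100]
710 200 [416. 319. 139.] [102 103 108]
710 210 [417. 323. 138.] [ 96  97 102]
710 220 [417. 326. 136.] [89 88 92]
710 230 [417. 327. 133.] [60 64 73]
710 240 [414. 318. 115.] [47 54 68]
710 250 [405. 279.  55.] [76 82 85]
710 260 [404. 279.  49.] [78 81 91]
710 270 [400. 263.  21.] [43 52 94]
710 280 [400. 267.  20.] [35 42 95]
710 290 [401. 274.  23.] [37 46 96]
710 300 [518. 784. 745.] [38 54 99]
710 310 [400. 276.  13.] [30 40 91]
710 320 [399. 275.   4.] [39 53 92]
[-0.774  0.285  0.155  1.964 -0.056  0.897  0.815] [-0.000e+00 -4.803e+01  1.980e+00 -2.951e+01  1.000e-02  0.000e+00
 -0.000e+00] [-0.04  0.01 -0.01]
```

```bash
python3 - <<'E'
from h import *
S=cam('side');T=cam('top')
b=cv2.resize(S['color'][180:380,300:460],(640,800)[0:2],interpolation=cv2.INTER_CUBIC)
b=cv2.convertScaleAbs(b,alpha=2.0)[:600+200][100:700]
for z in (4,23,77):
    p=(proj(S,[411.6,265.9,z])[0]-[300,180])*4-[0,100]; cv2.circle(b,tuple(int(i) for i in p),3,(0,255,0),-1); print(z,p)
cv2.imwrite('pics/g.png',b)
for n,c in(('S',S),('T',T)):
    uv=np.stack(np.meshgrid(np.arange(640),np.arange(480)),-1).reshape(-1,2);P=depthpts(c,uv)
    q=(abs(P[:,0]-411)<40)&(abs(P[:,1]-266)<80)&(P[:,2]>28); 
    P=P[q]
    for z in range(30,240,15):
        Q=P[(P[:,2]>=z)&(P[:,2]<z+15)]
        if len(Q)>3: print(n,z,len(Q),'x',np.percentile(Q[:,0],[3,97]).round(),'y',np.percentile(Q[:,1],[3,97]).round())
E
```

```text
4 [261.93580571 580.85748943]
23 [265.22836906 558.1252811 ]
77 [275.11436294 489.67290672]
S 30 17 x [427. 440.] y [250. 275.]
S 45 61 x [403. 450.] y [248. 284.]
S 60 17 x [408. 420.] y [282. 285.]
S 90 25 x [403. 429.] y [275. 309.]
S 105 72 x [398. 430.] y [279. 317.]
S 120 92 x [398. 431.] y [281. 329.]
S 135 211 x [397. 432.] y [281. 328.]
S 150 104 x [406. 428.] y [283. 308.]
S 165 154 x [382. 446.] y [278. 304.]
S 180 256 x [380. 448.] y [272. 304.]
S 195 303 x [381. 447.] y [277. 304.]
S 210 259 x [381. 447.] y [274. 303.]
S 225 202 x [376. 450.] y [283. 308.]
T 45 8 x [438. 451.] y [244. 247.]
T 90 4 x [393. 417.] y [233. 235.]
T 105 14 x [395. 417.] y [224. 230.]
T 120 29 x [393. 415.] y [201. 223.]
T 135 89 x [391. 413.] y [203. 225.]
T 150 30 x [395. 415.] y [220. 228.]
T 165 20 x [396. 433.] y [226. 234.]
T 180 29 x [395. 439.] y [227. 238.]
T 195 10 x [398. 428.] y [226. 231.]
T 225 24 x [402. 445.] y [221. 238.]
```

View pics/g.png

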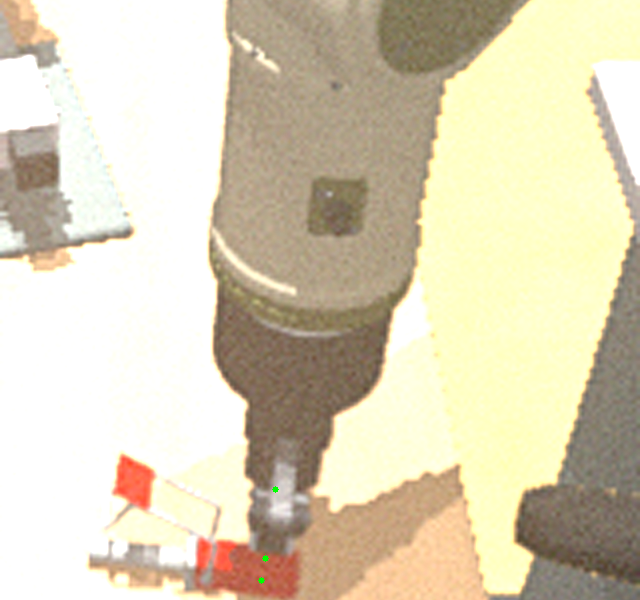

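The picture shows the fingertips ending around z≈47, well above the block top, although the TCP reads z=4. That explains the empty grasp. I'll open the fingers and descend in small steps, watching the force.

move_arm(
  turn=[
    [0, 0, 0],
    [0, 0, 0],
    [0, 0, 0],
    [0, 0, 0],
    [0, 0, 0],
    [0, 0, 0],
  ],
  translation=[
    [0, 0, 0],
    [0, 0, 0],
    [0, 0, 0],
    [0, 0, 0],
    [0, 0, 0.1],
    [0, 0, 0.06],
  ],
  hand=[0.4, 0.4, 0.4, 0.4, 0.4, 0.4],
)

```text
t: 3.65
ee_pos: [411.5, 265.8, -1.0]
tool_rot: [[-0.986, 0.165, -0.0], [0.165, 0.986, -0.0], [0.0, -0.0, -1.0]]
ft_force: [-0.2, -1.3, 0.2]
gripper_width: 0.598
grasp_force: 0.0
```

```bash
cat > tip.py <<'E'
from h import *
s=get_state();p=s['ee_pos'];print(p.round(1),s['ft_force'].round(1))
for n in('side','top'):
    c=cam(n);uv=np.stack(np.meshgrid(np.arange(640),np.arange(480)),-1).reshape(-1,2);P=depthpts(c,uv);col=c['color'].reshape(-1,3).astype(int)
    q=(abs(P[:,0]-p[0])<18)&(abs(P[:,1]-p[1])<75)&(P[:,2]>2)&((col[:,2]-col[:,1])<25)
    Q=P[q];Q=Q[np.argsort(Q[:,2])]
    for z in range(0,150,10):
        B=Q[(Q[:,2]>=z)&(Q[:,2]<z+10)]
        if len(B)>2: print(n,z,len(B),'x',B[:,0].min().round(),B[:,0].max().round(),'y',B[:,1].min().round(),B[:,1].max().round())
E
python3 tip.py
```

```text
[411.5 265.8  -1. ] [-0.2 -1.3  0.2]
side 0 85 x 394.0 427.0 y 210.0 335.0
side 40 8 x 406.0 426.0 y 295.0 300.0
side 50 34 x 397.0 427.0 y 238.0 306.0
side 60 15 x 411.0 422.0 y 239.0 307.0
side 80 4 x 414.0 427.0 y 290.0 323.0
side 90 48 x 407.0 429.0 y 300.0 325.0
side 100 36 x 401.0 429.0 y 284.0 329.0
side 110 80 x 399.0 430.0 y 287.0 330.0
side 120 49 x 398.0 429.0 y 286.0 333.0
side 130 78 x 396.0 429.0 y 281.0 335.0
side 140 195 x 394.0 430.0 y 278.0 335.0
top 0 11 x 395.0 422.0 y 203.0 245.0
top 80 3 x 413.0 418.0 y 224.0 227.0
top 90 22 x 395.0 418.0 y 211.0 231.0
top 100 7 x 395.0 422.0 y 215.0 232.0
top 110 9 x 395.0 422.0 y 231.0 239.0
top 130 13 x 395.0 413.0 y 198.0 214.0
top 140 87 x 395.0 415.0 y 198.0 227.0
```

The TCP reads -1 mm with no contact, and the tips measure about z=45. So the reading is about 40 mm off, and I'll keep descending in guarded steps.

move_arm(
  turn=[
    [0, 0, 0],
    [0, 0, 0],
    [0, 0, 0],
    [0, 0, 0],
    [0, 0, 0],
  ],
  translation=[
    [0, 0, 0.2],
    [0, 0, 0.2],
    [0, 0, 0.2],
    [0, 0, 0.2],
    [0, 0, 0],
  ],
  hand=[0.4, 0.4, 0.4, 0.4, 0.4],
)

```text
t: 4.25
ee_pos: [410.9, 265.3, -25.9]
tool_rot: [[-0.986, 0.165, -0.002], [0.165, 0.986, -0.001], [0.001, -0.002, -1.0]]
ft_force: [0.6, -0.2, 0.4]
gripper_width: 0.603
grasp_force: 0.0
```

```bash
python3 tip.py | grep -v top
```

```text
[410.9 265.3 -25.9] [ 0.6 -0.2  0.4]
side 0 83 x 393.0 427.0 y 212.0 332.0
side 20 28 x 396.0 426.0 y 238.0 304.0
side 30 19 x 410.0 422.0 y 238.0 305.0
side 60 22 x 406.0 428.0 y 297.0 323.0
side 70 24 x 409.0 429.0 y 294.0 324.0
side 80 81 x 398.0 429.0 y 282.0 330.0
side 90 50 x 398.0 429.0 y 274.0 332.0
side 100 57 x 396.0 429.0 y 282.0 334.0
side 110 139 x 395.0 429.0 y 278.0 335.0
side 120 111 x 397.0 427.0 y 285.0 329.0
side 130 46 x 405.0 426.0 y 296.0 304.0
side 140 69 x 393.0 429.0 y 298.0 305.0
```

move_arm(
  turn=[
    [0, 0, 0],
    [0, 0, 0],
    [0, 0, 0],
    [0, 0, 0],
    [0, 0, 0],
    [0, 0, 0],
    [0, 0, 0],
    [0, 0, 0],
    [0, 0, 0],
    [0, 0, 0],
    [0, 0, 0],
  ],
  translation=[
    [0, 0, 0.15],
    [0, 0, 0.15],
    [0, 0, 0.1],
    [0, 0, 0],
    [0, 0, 0],
    [0, 0, 0],
    [0, 0, 0],
    [0, 0, 0],
    [0, 0, 0],
    [0, 0, 0],
    [0, 0, 0],
  ],
  hand=[0.4, 0.4, 0.4, 0.4, 0.9, 0.9, 0.9, 0.9, 0.9, 0.9, 0.9],
)

```text
t: 5.45
ee_pos: [411.9, 266.0, -36.4]
tool_rot: [[-0.986, 0.165, 0.0], [0.165, 0.986, 0.0], [-0.0, 0.0, -1.0]]
ft_force: [-0.7, -0.7, 5.6]
gripper_width: 0.198
grasp_force: 59.3
```

```bash
python3 tip.py | grep -v top|head -6
```

```text
[411.9 266.  -36.4] [-0.7 -0.7  5.6]
side 0 95 x 394.0 426.0 y 197.0 329.0
side 10 23 x 403.0 424.0 y 277.0 288.0
side 20 13 x 396.0 424.0 y 263.0 290.0
side 50 15 x 407.0 429.0 y 256.0 307.0
side 60 34 x 399.0 429.0 y 255.0 317.0
```

Grasped at 59 N and 16.8 mm. Now lift and measure the pin in the hand.

move_arm(
  turn=[
    [0, 0, 0],
    [0, 0, 0],
    [0, 0, 0],
    [0, 0, 0],
    [0, 0, 0],
    [0, 0, 0],
    [0, 0, -0.75],
    [0, 0, -0.75],
    [0, 0, -0.75],
    [0, 0, -0.75],
    [0, 0, 0],
  ],
  translation=[
    [0, 0, -0.2],
    [0, 0, -0.4],
    [0, 0, -0.8],
    [0, 0, -0.8],
    [0, 0, -0.8],
    [0, 0, -0.4],
    [0, 0, 0],
    [0, 0, 0],
    [0, 0, 0],
    [0, 0, 0],
    [0, 0, 0],
  ],
  hand=[0.9, 0.9, 0.9, 0.9, 0.9, 0.9, 0.9, 0.9, 0.9, 0.9, 0.9],
)

```text
t: 6.65
ee_pos: [411.3, 265.6, 65.1]
tool_rot: [[-0.968, -0.252, -0.001], [-0.252, 0.968, -0.0], [0.001, -0.0, -1.0]]
ft_force: [-0.3, 0.2, -2.3]
gripper_width: 0.199
grasp_force: 58.6
```

```bash
python3 -c "
from p import *
plan([422,-44,40],104.5)"
```

```text
t 6.65 pos [411.3 265.6  65.1] turn deg [-0.01 -0.04  0.09] shares [-0.002 -0.005  0.011] shift mm [  67.1 -302.4   25.1] shares [  2.238 -10.081   0.838] F [-0.3  0.2 -2.3] w 0.199
```

move_arm(
  turn=[
    [0, 0, 0],
    [0, 0, 0],
    [0, 0, 0],
    [0, 0, 0],
    [0, 0, 0],
    [0, 0, 0],
    [0, 0, 0],
    [0, 0, 0],
    [0, 0, 0],
    [0, 0, 0],
    [0, 0, 0],
    [0, 0, 0],
  ],
  translation=[
    [0.1, -0.5, 0.07],
    [0.2, -0.95, 0.07],
    [0.2, -0.95, 0.07],
    [0.2, -0.95, 0.07],
    [0.2, -0.95, 0.07],
    [0.2, -0.95, 0.07],
    [0.2, -0.95, 0.07],
    [0.2, -0.95, 0.07],
    [0.2, -0.95, 0.07],
    [0.2, -0.95, 0.07],
    [0.24, -0.6, 0.07],
    [0.1, -0.43, 0.07],
  ],
  hand=[0.9, 0.9, 0.9, 0.9, 0.9, 0.9, 0.9, 0.9, 0.9, 0.9, 0.9, 0.9],
)

```text
t: 7.85
ee_pos: [421.0, -46.4, 39.8]
tool_rot: [[-0.97, -0.244, -0.001], [-0.244, 0.97, -0.0], [0.001, 0.0, -1.0]]
ft_force: [-0.4, 0.4, -1.7]
gripper_width: 0.199
grasp_force: 58.6
```

```bash
cat > v.py <<'E'
from h import *
import sys
T=cam('top');S=cam('side');s=get_state();print(s['ee_pos'].round(1),s['ft_force'].round(1))
print(proj(T,[[s['ee_pos'][0],s['ee_pos'][1],80],[524,-18,80]]),proj(S,[[s['ee_pos'][0],s['ee_pos'][1],80],[524,-18,80]]))
u,v,u2,v2=[int(i) for i in sys.argv[2:6]]
a=cv2.resize(T['color'][v:v+80,u:u+60],(420,560),interpolation=cv2.INTER_CUBIC)
b=cv2.resize(S['color'][v2:v2+120,u2:u2+80],(373,560),interpolation=cv2.INTER_CUBIC)
cv2.imwrite(sys.argv[1],cv2.convertScaleAbs(np.hstack([a,b]),alpha=1.4))
E
python3 v.py pics/pre.png 330 215 290 200
```

```text
[421.2 -46.5  39.8] [-0.1 -0.4 -1.7]
[[371.59765349 282.53536916]
 [358.70494742 237.50748498]] [[353.06976809 222.14136849]
 [310.21710084 229.43227578]]
```

View pics/pre.png

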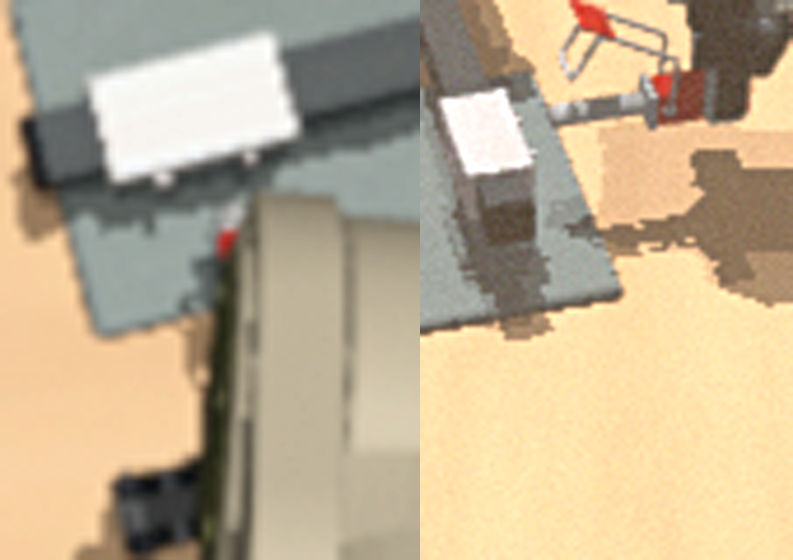

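The top view is mostly blocked by the wrist. In the side view the shaft tip is at about pixel (318.5,224.2), level with the sleeve's near side. I'll compare that with the prediction.

```bash
cat > shaft.py <<'E'
from h import *
S=cam('side');s=get_state();p=s['ee_pos'];R=s['tool_rot']
ax=-R[:,0]; G=np.array([p[0],p[1],p[2]+47.4])
pr=[proj(S,G+ax*k)[0].round(1).tolist() for k in (36,41,46,60,75,85,90,95)];print(p.round(1),pr)
# depth points of shaft: in vertical band about the axis
uv=np.stack(np.meshgrid(np.arange(280,380),np.arange(190,290)),-1).reshape(-1,2);P=depthpts(S,uv)
D=P-G; L=D@ax; W=D@np.array([-ax[1],ax[0],0]); Z=D[:,2]
q=(abs(W)<16)&(abs(Z)<13)&(L>20)&(L<105)
for a in range(20,105,5):
    k=q&(L>=a)&(L<a+5)
    if k.sum()>1:
        top=uv[k]; print(a,k.sum(),'W',np.percentile(W[k],[10,50,90]).round(1),'Z',np.percentile(Z[k],[10,50,90]).round(1),'v',top[:,1].min(),top[:,1].max(),'pred v',proj(S,G+ax*(a+2.5))[0][1].round(1))
E
python3 shaft.py
```

```text
[421.5 -45.   39.9] [[338.7, 222.4], [336.7, 222.7], [334.7, 223.0], [329.0, 223.9], [322.9, 224.8], [318.8, 225.5], [316.7, 225.8], [314.7, 226.1]]
20 18 W [-1.9  6.9  8.8] Z [-5.   6.6 11.2] v 216 226 pred v 221.5
25 22 W [-7.1  6.5 10.5] Z [-1.7  9.9 12.5] v 215 226 pred v 221.9
30 18 W [-5.3  6.7  8.8] Z [-4.2  7.  11.6] v 216 226 pred v 222.2
35 32 W [-4.5  5.3 10.2] Z [-4.1  6.  11.5] v 216 227 pred v 222.5
40 11 W [-2.3  1.4  4.5] Z [0.6 3.5 6.2] v 220 224 pred v 222.8
45 9 W [-4.7  2.7  4.6] Z [0.4 4.1 6.2] v 220 224 pred v 223.1
50 11 W [-1.3  2.8  5.3] Z [-0.4  5.7  6.7] v 221 225 pred v 223.4
55 10 W [-1.5  2.5  5.1] Z [-0.7  4.4  7.1] v 221 225 pred v 223.7
60 10 W [-2.5  3.   4.7] Z [1.  5.2 7.2] v 221 225 pred v 224.0
65 10 W [0.9 2.4 3.2] Z [-0.9  4.6  7.7] v 222 226 pred v 224.4
70 11 W [-2.3  2.   3.9] Z [-1.   3.1  6.1] v 222 226 pred v 224.7
75 10 W [-2.1  2.1  4.5] Z [0.8 3.7 6.7] v 222 226 pred v 225.0
80 10 W [-1.6  2.3  4.6] Z [-0.9  4.9  6. ] v 222 227 pred v 225.3
85 11 W [-4.8  0.7  5.4] Z [-2.4  2.8  6.3] v 223 227 pred v 225.6
100 5 W [-10.2  -9.1  15.1] Z [-8.  -5.  -3.7] v 225 232 pred v 226.6
```

```bash
cat > g.py <<'E'
from h import *
s=get_state();p=s['ee_pos'];R=s['tool_rot'];a=np.radians(14.5);ax=np.array([np.cos(a),np.sin(a),0]);ly=np.array([-ax[1],ax[0],0])
D=np.array([522.7,-18.2,0])-p; f=s['ft_force']
print('t',round(s['t'],2),'tip gap',(D@ax-89.5).round(1),'lat need(+y)',(D@ly).round(2),'z need',(26-p[2]).round(2),'yaw err',(np.degrees(np.arctan2(-R[1,0],-R[0,0]))-14.5).round(2),'tilt',R[2,:2].round(4),'F x,y,z',(f@ax).round(1),(f@ly).round(1),f[2].round(1),'grip',s['grasp_force'],s['gripper_width'])
E
python3 g.py
```

```text
t 8.0 tip gap 15.2 lat need(+y) 0.58 z need -13.9 yaw err -0.28 tilt [0.0006 0.0001] F x,y,z 1.0 0.4 -1.6 grip 58.63043546676636 0.19445748694612705
```

move_arm(
  turn=[
    [0, 0, -0.035],
    [0, 0, 0],
    [0, 0, 0],
    [0, 0, 0],
    [0, 0, 0],
    [0, 0, 0],
    [0, 0, 0],
  ],
  translation=[
    [0, 0.02, 0.2],
    [0, 0, 0.26],
    [0, 0, 0],
    [-0.15, 0, 0],
    [-0.15, 0, 0],
    [-0.05, 0, 0],
    [0, 0, 0],
  ],
  hand=[0.9, 0.9, 0.9, 0.9, 0.9, 0.9, 0.9],
)

```text
t: 8.7
ee_pos: [432.7, -40.4, 26.4]
tool_rot: [[-0.967, -0.255, 0.0], [-0.255, 0.967, -0.0], [-0.0, -0.0, -1.0]]
ft_force: [-0.3, -0.9, -2.1]
gripper_width: 0.194
grasp_force: 58.7
```

```bash
python3 g.py; python3 shaft.py | tail -8
```

```text
t 8.7 tip gap 3.2 lat need(+y) -1.06 z need -0.43 yaw err 0.29 tilt [-0.0003 -0.0003] F x,y,z -0.5 -0.8 -2.1 grip 58.65009069442749 0.19413945672148805
50 10 W [1.  4.9 6.5] Z [1.6 5.8 7.7] v 227 231 pred v 229.1
55 9 W [-0.6  1.7  6.7] Z [-0.   3.5  6.9] v 227 231 pred v 229.5
60 12 W [-1.5  4.3  5.8] Z [1.4 5.5 7.2] v 227 231 pred v 229.8
65 10 W [1.1 3.1 4.6] Z [-2.9  2.8  6.4] v 228 232 pred v 230.1
70 9 W [-1.4  3.   5.4] Z [0.4 5.5 6.2] v 228 232 pred v 230.5
75 11 W [-1.8  2.5  6.9] Z [1.5 6.  7.2] v 228 232 pred v 230.8
80 11 W [2.4 4.1 6.9] Z [-2.6  5.2  6.5] v 229 233 pred v 231.1
85 11 W [-12.8   1.3  14.5] Z [2.8 4.9 8.1] v 225 234 pred v 231.5
```

move_arm(
  turn=[
    [0, 0, 0.035],
    [0, 0, 0],
    [0, 0, 0],
    [0, 0, 0],
    [0, 0, 0],
  ],
  translation=[
    [-0.05, -0.02, 0],
    [-0.05, 0, 0],
    [-0.05, 0, 0],
    [-0.05, 0, 0],
    [0, 0, 0],
  ],
  hand=[0.9, 0.9, 0.9, 0.9, 0.9],
)

```text
t: 9.25
ee_pos: [438.4, -39.5, 26.3]
tool_rot: [[-0.968, -0.25, 0.0], [-0.25, 0.968, -0.0], [-0.0, -0.0, -1.0]]
ft_force: [-0.2, 0.4, -1.6]
gripper_width: 0.198
grasp_force: 58.6
```

```bash
python3 g.py
```

```text
t 9.25 tip gap -2.6 lat need(+y) -0.51 z need -0.32 yaw err -0.0 tilt [-0.0001 -0.    ] F x,y,z -0.1 0.5 -1.6 grip 58.64544332027435 0.19809891735995044
```

Tip gap reads -2.6 with no force. Keep advancing gently.

move_arm(
  turn=[
    [0, 0, 0],
    [0, 0, 0],
    [0, 0, 0],
  ],
  translation=[
    [-0.05, 0, 0],
    [-0.05, 0, 0],
    [0, 0, 0],
  ],
  hand=[0.9, 0.9, 0.9],
)

```text
t: 9.55
ee_pos: [441.3, -38.7, 26.3]
tool_rot: [[-0.968, -0.25, 0.0], [-0.25, 0.968, -0.0], [-0.0, -0.0, -1.0]]
ft_force: [-0.7, -1.0, -2.3]
gripper_width: 0.198
grasp_force: 58.6
```

```bash
python3 g.py
```

```text
t 9.55 tip gap -5.6 lat need(+y) -0.48 z need -0.33 yaw err -0.0 tilt [-0.0001 -0.0001] F x,y,z -1.0 -0.8 -2.3 grip 58.646146059036255 0.1979982699757417
```

move_arm(
  turn=[
    [0, 0, 0],
    [0, 0, 0],
    [0, 0, 0],
  ],
  translation=[
    [-0.05, 0, 0],
    [-0.05, 0, 0],
    [0, 0, 0],
  ],
  hand=[0.9, 0.9, 0.9],
)

```text
t: 9.85
ee_pos: [443.9, -37.9, 26.2]
tool_rot: [[-0.968, -0.25, -0.001], [-0.25, 0.968, 0.0], [0.001, 0.0, -1.0]]
ft_force: [-0.7, 0.5, -0.7]
gripper_width: 0.194
grasp_force: 58.7
```

```bash
python3 g.py
```

```text
t 9.85 tip gap -8.2 lat need(+y) -0.68 z need -0.18 yaw err 0.0 tilt [0.0006 0.0002] F x,y,z -0.6 0.7 -0.7 grip 58.67521584033966 0.19378180956100038
```

move_arm(
  turn=[
    [0, 0, 0],
    [0, 0, 0],
    [0, 0, 0],
    [0, 0, 0],
    [0, 0, 0],
    [0, 0, 0],
  ],
  translation=[
    [-0.05, 0, 0],
    [-0.05, 0, 0],
    [-0.05, 0, 0],
    [-0.05, 0, 0],
    [-0.05, 0, 0],
    [0, 0, 0],
  ],
  hand=[0.9, 0.9, 0.9, 0.9, 0.9, 0.9],
)

```text
t: 10.45
ee_pos: [451.7, -35.9, 26.4]
tool_rot: [[-0.968, -0.251, 0.001], [-0.251, 0.968, 0.0], [-0.0, -0.0, -1.0]]
ft_force: [0.1, 1.5, -1.2]
gripper_width: 0.196
grasp_force: 58.7
```

```bash
python3 g.py; python3 shaft.py
```

```text
t 10.45 tip gap -16.3 lat need(+y) -0.59 z need -0.37 yaw err 0.01 tilt [-0.0005 -0.0001] F x,y,z 0.5 1.4 -1.2 grip 58.659693002700806 0.1964610919111977
[451.7 -36.   26.4] [[326.0, 229.1], [324.0, 229.4], [321.9, 229.8], [316.2, 230.7], [310.1, 231.6], [306.0, 232.3], [303.9, 232.6], [301.8, 233.0]]
20 15 W [ 5.8  9.3 10.6] Z [-5.8  2.9 10.5] v 224 233 pred v 228.3
25 17 W [-8.5  7.4 12.4] Z [-5.   8.5 11.7] v 222 233 pred v 228.6
30 21 W [ 1.3  8.1 11.1] Z [-3.   5.7 12.4] v 224 233 pred v 228.9
35 32 W [-5.4  7.  11.9] Z [-7.4  8.  11.9] v 223 235 pred v 229.2
40 10 W [0.1 5.1 6.4] Z [-0.6  4.4  7.9] v 227 232 pred v 229.5
45 13 W [0.4 4.  6.9] Z [-0.   4.5  7.7] v 227 232 pred v 229.9
50 11 W [1.4 3.3 5.3] Z [-1.4  3.4  8.1] v 228 232 pred v 230.2
55 10 W [-0.9  4.6  6.5] Z [1.  4.3 7.1] v 228 232 pred v 230.5
60 9 W [0.9 3.5 6. ] Z [0.3 5.6 7.1] v 228 233 pred v 230.8
65 10 W [-2.3  5.  14. ] Z [2.1 7.8 8.9] v 225 236 pred v 231.2
70 4 W [-10.8  -4.6  10.1] Z [5.6 8.2 9.2] v 226 232 pred v 231.5
```

The shaft is about 16 mm inside the hole with almost no force. Continuing.

move_arm(
  turn=[
    [0, 0, 0],
    [0, 0, 0],
    [0, 0, 0],
    [0, 0, 0],
    [0, 0, 0],
    [0, 0, 0],
    [0, 0, 0],
    [0, 0, 0],
    [0, 0, 0],
  ],
  translation=[
    [-0.06, 0, 0],
    [-0.06, 0, 0],
    [-0.06, 0, 0],
    [-0.06, 0, 0],
    [-0.06, 0, 0],
    [-0.06, 0, 0],
    [-0.06, 0, 0],
    [-0.06, 0, 0],
    [0, 0, 0],
  ],
  hand=[0.9, 0.9, 0.9, 0.9, 0.9, 0.9, 0.9, 0.9, 0.9],
)

```text
t: 11.4
ee_pos: [465.6, -32.5, 26.4]
tool_rot: [[-0.968, -0.25, 0.0], [-0.25, 0.968, -0.0], [-0.0, -0.0, -1.0]]
ft_force: [1.1, 1.7, -1.5]
gripper_width: 0.188
grasp_force: 58.6
```

```bash
python3 g.py
```

```text
t 11.4 tip gap -30.7 lat need(+y) -0.46 z need -0.35 yaw err -0.01 tilt [-0.0004 -0.0001] F x,y,z 1.5 1.4 -1.5 grip 58.63160848617554 0.18825664481488671
```

move_arm(
  turn=[
    [0, 0, 0],
    [0, 0, 0],
    [0, 0, 0],
    [0, 0, 0],
    [0, 0, 0],
    [0, 0, 0],
    [0, 0, 0],
  ],
  translation=[
    [-0.06, 0, 0],
    [-0.06, 0, 0],
    [-0.06, 0, 0],
    [-0.06, 0, 0],
    [-0.06, 0, 0],
    [-0.06, 0, 0],
    [0, 0, 0],
  ],
  hand=[0.9, 0.9, 0.9, 0.9, 0.9, 0.9, 0.9],
)

```text
t: 12.1
ee_pos: [476.1, -29.8, 26.3]
tool_rot: [[-0.968, -0.25, 0.0], [-0.25, 0.968, -0.0], [-0.0, -0.0, -1.0]]
ft_force: [0.7, 1.7, -1.6]
gripper_width: 0.194
grasp_force: 58.6
```

```bash
python3 g.py
```

```text
t 12.1 tip gap -41.4 lat need(+y) -0.41 z need -0.34 yaw err -0.01 tilt [-0.0004 -0.0002] F x,y,z 1.1 1.4 -1.6 grip 58.63935828208923 0.19440914460789407
```

Now small steps to the seat.

move_arm(
  turn=[
    [0, 0, 0],
    [0, 0, 0],
    [0, 0, 0],
    [0, 0, 0],
    [0, 0, 0],
  ],
  translation=[
    [-0.05, 0, 0],
    [-0.05, 0, 0],
    [-0.05, 0, 0],
    [-0.04, 0, 0],
    [0, 0, 0],
  ],
  hand=[0.9, 0.9, 0.9, 0.9, 0.9],
)

```text
t: 12.6
ee_pos: [481.4, -28.4, 26.3]
tool_rot: [[-0.968, -0.25, 0.0], [-0.25, 0.968, -0.0], [-0.0, -0.0, -1.0]]
ft_force: [-0.2, 1.7, -1.0]
gripper_width: 0.194
grasp_force: 58.6
```

move_arm(
  turn=[
    [0, 0, 0],
    [0, 0, 0],
  ],
  translation=[
    [-0.03, 0, 0],
    [0, 0, 0],
  ],
  hand=[0.9, 0.9],
)

```text
t: 12.8
ee_pos: [482.1, -28.3, 26.3]
tool_rot: [[-0.968, -0.25, 0.0], [-0.25, 0.968, -0.0], [0.0, -0.0, -1.0]]
ft_force: [0.0, 1.5, -1.3]
gripper_width: 0.199
grasp_force: 58.6
```

```bash
python3 g.py
```

```text
t 12.8 tip gap -47.7 lat need(+y) -0.42 z need -0.28 yaw err -0.02 tilt [ 0.     -0.0001] F x,y,z 0.4 1.4 -1.3 grip 58.64165246486664 0.19871478156231076
```

move_arm(
  turn=[
    [0, 0, 0],
    [0, 0, 0],
  ],
  translation=[
    [-0.04, 0, 0],
    [0, 0, 0],
  ],
  hand=[0.9, 0.9],
)

```text
t: 13.0
ee_pos: [483.3, -27.9, 26.3]
tool_rot: [[-0.968, -0.25, 0.0], [-0.25, 0.968, -0.0], [-0.0, -0.0, -1.0]]
ft_force: [0.1, 0.8, -1.5]
gripper_width: 0.195
grasp_force: 58.6
```

move_arm(
  turn=[
    [0, 0, 0],
    [0, 0, 0],
  ],
  translation=[
    [-0.03, 0, 0],
    [0, 0, 0],
  ],
  hand=[0.9, 0.9],
)

```text
t: 13.2
ee_pos: [484.2, -27.7, 26.3]
tool_rot: [[-0.968, -0.25, 0.0], [-0.25, 0.968, -0.0], [-0.0, -0.0, -1.0]]
ft_force: [-0.4, 0.9, -1.6]
gripper_width: 0.192
grasp_force: 58.6
```

```bash
python3 g.py
```

```text
t 13.2 tip gap -49.9 lat need(+y) -0.43 z need -0.32 yaw err -0.01 tilt [-0.0001 -0.0001] F x,y,z -0.1 1.0 -1.6 grip 58.64669859409332 0.19182295753382206
```

move_arm(
  turn=[
    [0, 0, 0],
    [0, 0, 0],
  ],
  translation=[
    [-0.03, 0, 0],
    [0, 0, 0],
  ],
  hand=[0.9, 0.9],
)

```text
t: 13.4
ee_pos: [484.6, -27.6, 26.2]
tool_rot: [[-0.968, -0.25, -0.001], [-0.25, 0.968, -0.0], [0.001, 0.0, -1.0]]
ft_force: [-2.6, 0.2, -0.0]
gripper_width: 0.198
grasp_force: 58.8
```

move_arm(
  turn=[
    [0, 0, 0],
    [0, 0, 0],
  ],
  translation=[
    [-0.03, 0, 0],
    [0, 0, 0],
  ],
  hand=[0.9, 0.9],
)

```text
t: 13.6
ee_pos: [484.5, -27.6, 25.9]
tool_rot: [[-0.968, -0.25, -0.003], [-0.25, 0.968, -0.0], [0.003, 0.0, -1.0]]
ft_force: [-6.0, -0.7, 2.1]
gripper_width: 0.196
grasp_force: 59.1
```

move_arm(
  turn=[
    [0, 0, 0],
    [0, 0, 0],
  ],
  translation=[
    [-0.03, 0, 0],
    [0, 0, 0],
  ],
  hand=[0.9, 0.9],
)

```text
t: 13.8
ee_pos: [484.5, -27.6, 25.8]
tool_rot: [[-0.968, -0.25, -0.004], [-0.25, 0.968, -0.0], [0.004, 0.001, -1.0]]
ft_force: [-10.1, -1.2, 3.1]
gripper_width: 0.191
grasp_force: 59.4
```

```bash
python3 g.py
```

```text
t 13.8 tip gap -50.2 lat need(+y) -0.47 z need 0.24 yaw err -0.04 tilt [0.0041 0.0007] F x,y,z -10.0 1.4 3.1 grip 59.419997334480286 0.19081555989182675
```

The flange is seated: position stopped at about 50 mm insertion and axial force is rising to 10 N. I'll ease off, release and lift clear.

move_arm(
  turn=[
    [0, 0, 0],
    [0, 0, 0],
    [0, 0, 0],
    [0, 0, 0],
    [0, 0, 0],
    [0, 0, 0],
    [0, 0, 0],
    [0, 0, 0],
    [0, 0, 0],
    [0, 0, 0],
    [0, 0, 0],
    [0, 0, 0],
  ],
  translation=[
    [0.04, 0, 0],
    [0, 0, 0],
    [0, 0, 0],
    [0, 0, 0],
    [0, 0, 0],
    [0, 0, 0],
    [0, 0, -0.3],
    [0, 0, -0.6],
    [0, 0, -0.9],
    [0, 0, -0.9],
    [0, 0, -0.9],
    [0, 0, -0.9],
  ],
  hand=[0.9, 0.9, 0.6, 0.6, 0.6, 0.6, 0.6, 0.6, 0.6, 0.6, 0.6, 0.6],
)

```text
t: 15.0
ee_pos: [485.5, -27.5, 163.2]
tool_rot: [[-0.968, -0.25, 0.001], [-0.25, 0.968, 0.0], [-0.001, -0.0, -1.0]]
ft_force: [0.4, -0.3, -0.9]
gripper_width: 0.398
grasp_force: 0.0
```

```bash
cat > pad.py <<'E'
from h import *
s=get_state();print(s['t'],s['ee_pos'].round(1),s['ft_force'].round(1),s['gripper_width'])
a=np.radians(14.5);ax=np.array([np.cos(a),np.sin(a),0]);ly=np.array([-ax[1],ax[0],0]);O=np.array([522.7,-18.2,0])
for n in('side','top'):
    c=cam(n);b,g,r=[c['color'][...,i].astype(int) for i in range(3)]
    m=((r>60)&(r-g>45)&(r-b>45)&(g<0.55*r)).astype(np.uint8);m[:, :200]=0
    k,l,st,ce=cv2.connectedComponentsWithStats(m)
    for i in range(1,k):
        if st[i,4]>15:
            ys,xs=np.where(l==i);P=depthpts(c,np.c_[xs,ys])-O;P=P[c['z_map'][ys,xs]>0];Q=np.c_[P@ax,P@ly,P[:,2]]
            if abs(np.median(Q,0)[:2]).max()<120: print(n,ce[i].round(1),st[i,4],'stand med',np.median(Q,0).round(1),'lo',np.percentile(Q,5,axis=0).round(1),'hi',np.percentile(Q,95,axis=0).round(1))
E
python3 pad.py
```

```text
15.0 [485.5 -27.5 163.2] [ 0.4 -0.3 -0.9] 0.39798179682943186
side [301.  213.6] 48 stand med [ 24.    4.9 134.4] lo [ 15.7  -6.8 129. ] hi [ 31.1  15.5 139. ]
side [315.7 228.6] 18 stand med [-10.2   4.5  83.1] lo [-15.4  -3.4  81.3] hi [-6.7 11.1 85.8]
side [321.7 228.1] 28 stand med [-25.6   4.9  82.5] lo [-31.8  -2.6  80.3] hi [-18.2  11.2  84.7]
```

The pin is home: its block front is at stand x≈-6 mm, and the pad is at about (24, 134) mm, so the loop is open at about 0.55 rad. Next I'll shut the fingers and tilt the tool to face the pad, then measure where the tip really is.

move_arm(
  turn=[
    [0, 0, 0],
    [0, 0, 0],
    [0, -1, 0],
    [0, -1, 0],
    [0, -1, 0],
    [0, -1, 0],
    [0, 0, 0],
    [0, 0, 0],
  ],
  translation=[
    [0, 0, 0],
    [0, 0, 0],
    [0, 0, 0],
    [0, 0, 0],
    [0, 0, 0],
    [0, 0, 0],
    [0, 0, 0],
    [0, 0, 0],
  ],
  hand=[1, 1, 1, 1, 1, 1, 1, 1],
)

```text
t: 15.9
ee_pos: [485.1, -25.2, 163.3]
tool_rot: [[-0.871, -0.256, 0.419], [-0.227, 0.967, 0.119], [-0.435, 0.009, -0.9]]
ft_force: [0.2, -0.9, -0.8]
gripper_width: -0.002
grasp_force: 0.0
```

```bash
cat > tip2.py <<'E'
from h import *
S=cam('side');s=get_state();p=s['ee_pos'];R=s['tool_rot'];print(s['t'],p.round(1),R.round(3).tolist(),s['q'].round(2),s['gripper_width'].round(3))
uv=np.stack(np.meshgrid(np.arange(640),np.arange(480)),-1).reshape(-1,2);P=depthpts(S,uv);col=S['color'].reshape(-1,3).astype(int)
D=(P-p)@R
q=(abs(D[:,0])<45)&(abs(D[:,1])<70)&(D[:,2]>-200)&(D[:,2]<40)&(S['z_map'].ravel()>0)&((col[:,2]-col[:,1])<25)&(P[:,2]>150)
for z in range(-200,40,12):
    k=q&(D[:,2]>=z)&(D[:,2]<z+12)
    if k.sum()>1: print('tool z',z,k.sum(),'x',np.percentile(D[k,0],[2,98]).round(),'y',np.percentile(D[k,1],[2,98]).round(),'P',P[k].mean(0).round())
b=cv2.resize(S['color'][140:290,250:400],(600,600),interpolation=cv2.INTER_CUBIC)
for m in (0,-20,-40):
    u=(proj(S,p+R[:,2]*m)[0]-[250,140])*4; cv2.circle(b,tuple(int(i) for i in u),3,(0,255,0),-1)
cv2.imwrite('pics/tilt.png',cv2.convertScaleAbs(b,alpha=1.5))
E
python3 tip2.py
```

```text
Traceback (most recent call last):
  File "tip2.py", line 2, in <module>
    S=cam('side');s=get_state();p=s['ee_pos'];R=s['tool_rot'];print(s['t'],p.round(1),R.round(3).tolist(),s['q'].round(2),s['gripper_width'].round(3))
                                                                                                                          ^^^^^^^^^^^^^^^^^^^^^^^^
AttributeError: 'float' object has no attribute 'round'
```

```bash
sed -i "s/,s\['gripper_width'\].round(3)//" tip2.py; python3 tip2.py
```

```text
16.0 [486.  -23.9 164.1] [[-0.87, -0.259, 0.42], [-0.229, 0.966, 0.12], [-0.436, 0.008, -0.9]] [-0.18 -0.25  0.26  2.19 -0.13  0.77  1.99]
tool z -200 223 x [-37.  25.] y [-6. 38.] P [411. -20. 345.]
tool z -188 219 x [-38.  24.] y [-7. 38.] P [416. -18. 335.]
tool z -176 160 x [-37.  22.] y [-6. 38.] P [419. -16. 324.]
tool z -164 117 x [-12.   6.] y [-24.  40.] P [420. -20. 309.]
tool z -152 181 x [-19.   6.] y [-34.  44.] P [429. -25. 299.]
tool z -140 205 x [-19.  10.] y [-52.  61.] P [432. -17. 288.]
tool z -128 198 x [-18.   9.] y [-54.  61.] P [439. -23. 278.]
tool z -116 167 x [-17.   8.] y [-47.  52.] P [445. -24. 267.]
tool z -104 127 x [-14.  11.] y [-38.  43.] P [449. -24. 255.]
tool z -92 91 x [-14.   8.] y [-27.  34.] P [454. -25. 246.]
tool z -80 57 x [-12.   7.] y [-7. 15.] P [458. -25. 232.]
tool z -68 61 x [-11.   6.] y [-6. 16.] P [462. -22. 222.]
tool z -56 53 x [-11.   7.] y [-6. 15.] P [467. -22. 212.]
tool z -44 15 x [-10.   8.] y [-3.  7.] P [469. -24. 202.]
```

View pics/tilt.png

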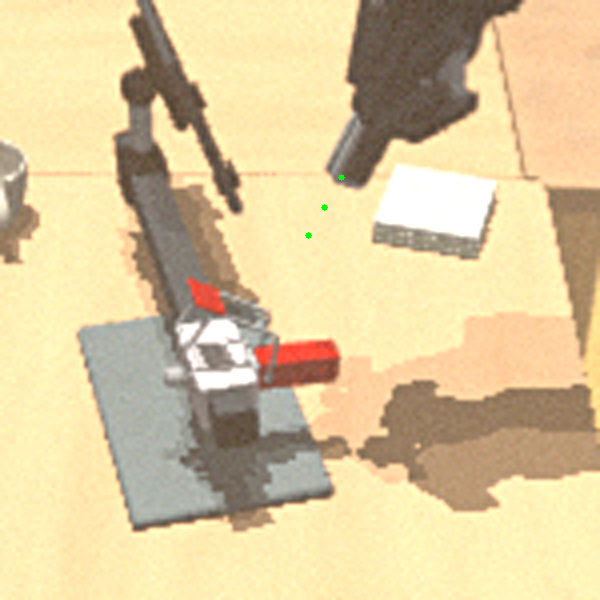

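The tip is about 40 mm short of the reported TCP along the tool z axis. The picture confirms this: the green marks at (341,177) to (308,235) start at the real tip. It also shows the pin seated with the loop pad at (207,297). Next I'll plan the pre-press pose with this 40 mm offset.

```bash
cat > arc.py <<'E'
from h import *
from scipy.spatial.transform import Rotation as Ro
a=np.radians(14.5);ax=np.array([np.cos(a),np.sin(a),0]);ly=np.array([-ax[1],ax[0],0]);Z=np.array([0,0,1.])
PV=np.array([512.6,-20.3,74.]);DEL=40.
def pose(pol,tilt,r=70.,lat=0):
    p=np.radians(pol);t=np.radians(tilt);tip=PV+ax*r*np.cos(p)+Z*r*np.sin(p)+ly*lat
    tz=ax*np.sin(t)-Z*np.cos(t);R=np.c_[np.cross(ly,tz),ly,tz];return tip+tz*DEL,R
def delta(T0,T1):
    (p0,R0),(p1,R1)=T0,T1
    return (np.degrees(Ro.from_matrix(R0.T@R1).as_rotvec())/8).round(3),(R0.T@(p1-p0)/30).round(3)
def cur():
    s=get_state();p=s['ee_pos'];R=s['tool_rot'];tip=p-R[:,2]*DEL;D=tip-PV
    f=s['ft_force'];print('t',round(s['t'],2),'q',s['q'].round(2),'tip rel pivot ax,lat,z',(D@ax).round(1),(D@ly).round(1),D[2].round(1),'polar',np.degrees(np.arctan2(D[2],D@ax)).round(1),'r',np.hypot(D[2],D@ax).round(1),'tilt',np.degrees(np.arctan2(R[:,2]@ax,-R[2,2])).round(1),'F',(f@ax).round(1),(f@ly).round(1),f[2].round(1));return p,R
if __name__=='__main__':
    import sys
    t,tl,r=[float(i) for i in sys.argv[1:4]];c=cur();print('turn,shift shares',delta(c,pose(t,tl,r)))
E
python3 arc.py 74 28 70
```

```text
t 16.0 q [-0.18 -0.25  0.26  2.19 -0.13  0.77  1.99] tip rel pivot ax,lat,z -44.1 2.7 126.1 polar 109.3 r 133.6 tilt 25.9 F 0.6 0.0 0.2
turn,shift shares (array([ 0.082, -0.265,  0.029]), array([-1.095, -0.141,  2.684]))
```

move_arm(
  turn=[
    [0, 0, 0],
    [0, 0, 0],
    [0, 0, 0],
    [0, 0, 0],
    [0, 0, 0],
    [0, 0, 0],
  ],
  translation=[
    [-0.22, -0.03, 0.53],
    [-0.22, -0.03, 0.53],
    [-0.22, -0.03, 0.53],
    [-0.22, -0.03, 0.53],
    [-0.22, -0.03, 0.4],
    [0, 0, 0],
  ],
  hand=[1, 1, 1, 1, 1, 1],
)

```text
t: 16.6
ee_pos: [547.7, -9.9, 109.0]
tool_rot: [[-0.87, -0.262, 0.418], [-0.232, 0.965, 0.121], [-0.435, 0.008, -0.901]]
ft_force: [0.4, 0.1, 0.1]
gripper_width: 0.002
grasp_force: 0.0
```

```bash
python3 arc.py 74 28 70
```

```text
t 16.6 q [-0.23 -0.03  0.29  2.15 -0.25  0.61  2.07] tip rel pivot ax,lat,z 19.2 0.8 71.0 polar 74.9 r 73.6 tilt 25.8 F 0.4 0.0 0.1
turn,shift shares (array([ 0.092, -0.279,  0.048]), array([-0.001, -0.046,  0.112]))
```

```bash
cat > chain.py <<'E'
from arc import *
import sys
p0,p1,n,r0,r1=[float(i) for i in sys.argv[1:6]];n=int(n)
c=cur();til=lambda p:min(26,p-27.7)
pr=c
for k in range(1,n+1):
    q=pose(p0+(p1-p0)*k/n,til(p0+(p1-p0)*k/n),r0+(r1-r0)*k/n); t,s=delta(pr,q);print(t.round(2).tolist(),s.round(2).tolist());pr=q
E
python3 chain.py 75 60 4 73.5 71
```

```text
t 16.6 q [-0.23 -0.03  0.29  2.15 -0.25  0.61  2.07] tip rel pivot ax,lat,z 19.2 0.8 71.0 polar 74.9 r 73.6 tilt 25.8 F 0.4 0.0 0.1
[0.09, -0.03, 0.05] [-0.1, -0.05, 0.12]
[0.0, 0.0, 0.0] [-0.09, 0.0, 0.13]
[0.0, 0.0, 0.0] [-0.08, -0.0, 0.13]
[0.0, 0.0, 0.0] [-0.07, -0.0, 0.14]
```

move_arm(
  turn=[
    [0.09, -0.03, 0.05],
    [0, 0, 0],
    [0, 0, 0],
    [0, 0, 0],
    [0, 0, 0],
  ],
  translation=[
    [-0.1, -0.05, 0.12],
    [-0.09, 0, 0.13],
    [-0.08, 0, 0.13],
    [-0.07, 0, 0.14],
    [0, 0, 0],
  ],
  hand=[1, 1, 1, 1, 1],
)

```text
t: 17.1
ee_pos: [562.8, -9.1, 99.9]
tool_rot: [[-0.87, -0.247, 0.426], [-0.222, 0.969, 0.109], [-0.44, 0.001, -0.898]]
ft_force: [-0.0, 0.2, -0.6]
gripper_width: -0.007
grasp_force: 0.0
```

```bash
python3 chain.py 60 52 4 71 70; python3 pad.py
```

```text
t 17.1 q [-0.23  0.01  0.28  2.14 -0.25  0.57  2.06] tip rel pivot ax,lat,z 33.8 -1.7 61.8 polar 61.3 r 70.5 tilt 26.1 F 0.0 0.2 -0.6
[-0.0, 0.01, -0.02] [-0.08, 0.06, 0.11]
[0.0, 0.0, 0.0] [-0.04, 0.0, 0.08]
[0.0, 0.0, 0.0] [-0.03, 0.0, 0.08]
[0.0, 0.21, -0.0] [0.01, -0.0, 0.08]
17.1 [562.8  -9.1  99.9] [-0.   0.2 -0.6] -0.007074719103016612
side [300.8 215.6] 20 stand med [ 26.7  12.  135. ] lo [ 17.2   4.8 128.7] hi [ 32.1  15.3 138.1]
top [352.6 223.9] 18 stand med [ 28.5  11.2 138.5] lo [ 21.3   6.3 129. ] hi [ 31.7  13.5 151. ]
```

move_arm(
  turn=[
    [0, 0, 0],
    [0, 0, 0],
    [0, 0, 0],
  ],
  translation=[
    [-0.08, 0.03, 0.1],
    [-0.04, 0, 0.08],
    [0, 0, 0],
  ],
  hand=[1, 1, 1],
)

```text
t: 17.5
ee_pos: [568.0, -6.7, 96.6]
tool_rot: [[-0.87, -0.247, 0.426], [-0.222, 0.969, 0.109], [-0.44, 0.001, -0.898]]
ft_force: [0.4, 0.5, 0.1]
gripper_width: -0.0
grasp_force: 0.0
```

```bash
python3 chain.py 56 44 6 70 70; python3 pad.py
```

```text
t 17.5 q [-0.23  0.02  0.28  2.13 -0.26  0.57  2.06] tip rel pivot ax,lat,z 39.4 -0.7 58.6 polar 56.1 r 70.6 tilt 26.1 F 0.5 0.4 0.1
[-0.0, 0.01, -0.02] [-0.02, 0.02, 0.08]
[0.0, 0.21, -0.0] [0.0, -0.0, 0.07]
[-0.0, 0.25, 0.0] [0.01, 0.0, 0.07]
[0.0, 0.25, -0.0] [0.01, -0.0, 0.07]
[-0.0, 0.25, 0.0] [0.01, 0.0, 0.07]
[-0.0, 0.25, -0.0] [0.01, -0.0, 0.07]
17.5 [568.   -6.7  96.6] [0.4 0.5 0.1] -0.0003265682685012797
side [298.7 217.3] 18 stand med [ 31.7  11.9 131.3] lo [ 23.1   4.8 126.5] hi [ 37.2  15.8 134.4]
```

The pad follows the tip, moving about 5 mm forward and 4 mm down, with negligible force. I'll continue along the arc.

move_arm(
  turn=[
    [0, 0, 0],
    [0, 0.21, 0],
    [0, 0.25, 0],
    [0, 0.25, 0],
    [0, 0.25, 0],
    [0, 0.25, 0],
    [0, 0, 0],
  ],
  translation=[
    [-0.02, 0.02, 0.08],
    [0, 0, 0.07],
    [0.01, 0, 0.07],
    [0.01, 0, 0.07],
    [0.01, 0, 0.07],
    [0.01, 0, 0.07],
    [0, 0, 0],
  ],
  hand=[1, 1, 1, 1, 1, 1, 1],
)

```text
t: 18.3
ee_pos: [572.8, -4.6, 84.8]
tool_rot: [[-0.929, -0.248, 0.273], [-0.238, 0.969, 0.071], [-0.282, 0.001, -0.959]]
ft_force: [0.6, 0.8, 0.6]
gripper_width: -0.0
grasp_force: 0.1
```

```bash
python3 chain.py 44 34 5 70 70; python3 pad.py
```

```text
t 18.3 q [-0.26  0.15  0.28  1.97 -0.17  0.76  1.94] tip rel pivot ax,lat,z 51.0 0.1 49.2 polar 44.0 r 70.8 tilt 16.4 F 0.8 0.6 0.6
[-0.0, 0.26, -0.02] [0.04, -0.0, 0.08]
[0.0, 0.25, 0.0] [0.01, -0.0, 0.07]
[0.0, 0.25, -0.0] [0.01, -0.0, 0.07]
[-0.0, 0.25, -0.0] [0.01, -0.0, 0.07]
[-0.0, 0.25, 0.0] [0.01, 0.0, 0.07]
18.3 [572.8  -4.6  84.8] [0.6 0.8 0.6] -0.00013746319559312172
```

move_arm(
  turn=[
    [0, 0.26, 0],
    [0, 0.25, 0],
    [0, 0.25, 0],
    [0, 0.25, 0],
    [0, 0, 0],
  ],
  translation=[
    [0.04, 0, 0.08],
    [0.01, 0, 0.07],
    [0.01, 0, 0.07],
    [0.01, 0, 0.07],
    [0, 0, 0],
  ],
  hand=[1, 1, 1, 1, 1],
)

```text
t: 18.9
ee_pos: [572.3, -4.8, 75.7]
tool_rot: [[-0.959, -0.248, 0.14], [-0.245, 0.969, 0.037], [-0.145, 0.001, -0.989]]
ft_force: [0.6, 0.5, 0.9]
gripper_width: 0.004
grasp_force: 0.3
```

```bash
python3 chain.py 36 16 20 70 70
```

```text
t 18.9 q [-0.27  0.25  0.29  1.84 -0.14  0.92  1.9 ] tip rel pivot ax,lat,z 55.9 0.0 41.2 polar 36.4 r 69.5 tilt 8.3 F 0.8 0.3 0.9
[0.0, 0.13, -0.02] [-0.02, -0.0, 0.04]
[0.0, 0.12, 0.0] [0.0, 0.0, 0.04]
[0.0, 0.12, -0.0] [0.0, -0.0, 0.04]
[0.0, 0.12, -0.0] [0.0, 0.0, 0.04]
[-0.0, 0.12, 0.0] [0.0, -0.0, 0.04]
[0.0, 0.12, 0.0] [0.0, 0.0, 0.04]
[-0.0, 0.12, 0.0] [0.0, 0.0, 0.04]
[-0.0, 0.12, -0.0] [0.0, 0.0, 0.04]
[-0.0, 0.12, 0.0] [0.0, -0.0, 0.04]
[-0.0, 0.12, 0.0] [0.0, 0.0, 0.04]
[0.0, 0.12, -0.0] [0.0, -0.0, 0.04]
[-0.0, 0.12, 0.0] [0.0, 0.0, 0.04]
[-0.0, 0.12, 0.0] [0.0, -0.0, 0.04]
[0.0, 0.12, -0.0] [0.0, -0.0, 0.04]
[0.0, 0.12, -0.0] [0.0, 0.0, 0.04]
[-0.0, 0.12, 0.0] [0.0, 0.0, 0.04]
[0.0, 0.12, -0.0] [0.0, -0.0, 0.04]
[-0.0, 0.12, 0.0] [0.0, 0.0, 0.04]
[0.0, 0.12, -0.0] [0.0, -0.0, 0.04]
[-0.0, 0.12, 0.0] [0.0, -0.0, 0.04]
```

move_arm(
  turn=[
    [0, 0.12, 0],
    [0, 0.12, 0],
    [0, 0, 0],
  ],
  translation=[
    [-0.01, 0, 0.04],
    [0, 0, 0.04],
    [0, 0, 0],
  ],
  hand=[1, 1, 1],
)

```text
t: 19.2
ee_pos: [572.7, -4.9, 73.4]
tool_rot: [[-0.963, -0.247, 0.108], [-0.246, 0.969, 0.028], [-0.111, 0.001, -0.994]]
ft_force: [0.0, -0.2, 2.3]
gripper_width: 0.002
grasp_force: 0.4
```

move_arm(
  turn=[
    [0, 0.12, 0],
    [0, 0.12, 0],
    [0, 0, 0],
  ],
  translation=[
    [0, 0, 0.04],
    [0, 0, 0.04],
    [0, 0, 0],
  ],
  hand=[1, 1, 1],
)

```text
t: 19.5
ee_pos: [573.4, -4.6, 71.1]
tool_rot: [[-0.966, -0.248, 0.076], [-0.247, 0.969, 0.02], [-0.078, 0.001, -0.997]]
ft_force: [0.4, -0.1, 1.5]
gripper_width: 0.0
grasp_force: 0.7
```

```bash
python3 arc.py 30 2 70
```

```text
t 19.5 q [-0.28  0.31  0.29  1.77 -0.13  1.    1.88] tip rel pivot ax,lat,z 59.6 -0.1 37.0 polar 31.8 r 70.2 tilt 4.5 F 0.3 -0.2 1.5
turn,shift shares (array([ 0.004,  0.31 , -0.02 ]), array([0.03 , 0.002, 0.068]))
```

move_arm(
  turn=[
    [0, 0.12, 0],
    [0, 0.12, 0],
    [0, 0, 0],
  ],
  translation=[
    [0.01, 0, 0.04],
    [0.01, 0, 0.04],
    [0, 0, 0],
  ],
  hand=[1, 1, 1],
)

```text
t: 19.8
ee_pos: [573.0, -4.8, 68.7]
tool_rot: [[-0.968, -0.248, 0.043], [-0.247, 0.969, 0.012], [-0.045, 0.001, -0.999]]
ft_force: [0.7, -0.2, 2.8]
gripper_width: 0.0
grasp_force: 1.7
```

move_arm(
  turn=[
    [0, 0.12, 0],
    [0, 0, 0],
  ],
  translation=[
    [0.01, 0, 0.04],
    [0, 0, 0],
  ],
  hand=[1, 1],
)

```text
t: 20.0
ee_pos: [572.4, -4.9, 67.3]
tool_rot: [[-0.969, -0.247, 0.026], [-0.247, 0.969, 0.008], [-0.028, 0.001, -1.0]]
ft_force: [1.3, 0.0, 4.3]
gripper_width: 0.003
grasp_force: 1.8
```

```bash
python3 arc.py 27 0 70
```

```text
t 20.0 q [-0.28  0.35  0.29  1.73 -0.12  1.06  1.87] tip rel pivot ax,lat,z 60.7 -0.1 33.3 polar 28.8 r 69.2 tilt 1.6 F 1.3 -0.3 4.3
turn,shift shares (array([ 0.006,  0.197, -0.022]), array([-0.019,  0.001,  0.052]))
```

move_arm(
  turn=[
    [0, 0.12, 0],
    [0, 0, 0],
  ],
  translation=[
    [0, 0, 0.04],
    [0, 0, 0],
  ],
  hand=[1, 1],
)

```text
t: 20.2
ee_pos: [572.2, -4.9, 66.0]
tool_rot: [[-0.969, -0.247, 0.01], [-0.247, 0.969, 0.003], [-0.01, 0.001, -1.0]]
ft_force: [1.5, 0.2, 2.1]
gripper_width: 0.0
grasp_force: 1.7
```

move_arm(
  turn=[
    [0, 0.1, 0],
    [0, 0, 0],
  ],
  translation=[
    [0, 0, 0.04],
    [0, 0, 0],
  ],
  hand=[1, 1],
)

```text
t: 20.4
ee_pos: [572.1, -5.0, 64.7]
tool_rot: [[-0.969, -0.247, -0.004], [-0.247, 0.969, -0.0], [0.004, 0.001, -1.0]]
ft_force: [1.0, 0.4, 2.5]
gripper_width: 0.003
grasp_force: 1.2
```

move_arm(
  turn=[
    [0, 0.1, 0],
    [0, 0, 0],
  ],
  translation=[
    [0, 0, 0.04],
    [0, 0, 0],
  ],
  hand=[1, 1],
)

```text
t: 20.6
ee_pos: [571.6, -5.0, 63.1]
tool_rot: [[-0.969, -0.247, -0.018], [-0.247, 0.969, -0.004], [0.019, 0.001, -1.0]]
ft_force: [0.0, 0.2, 0.9]
gripper_width: 0.004
grasp_force: 0.3
```

```bash
python3 arc.py 24 -3 70
```

```text
t 20.6 q [-0.28  0.39  0.29  1.68 -0.12  1.11  1.87] tip rel pivot ax,lat,z 61.7 0.0 29.1 polar 25.3 r 68.3 tilt -1.1 F 0.1 0.2 0.9
turn,shift shares (array([ 0.009,  0.241, -0.022]), array([-0.029, -0.002,  0.019]))
```

The force fell off, so it may be snapping over. Pressing a little further.

move_arm(
  turn=[
    [0, 0.1, 0],
    [0, 0, 0],
  ],
  translation=[
    [0, 0, 0.04],
    [0, 0, 0],
  ],
  hand=[1, 1],
)

```text
t: 20.8
ee_pos: [571.7, -4.9, 62.0]
tool_rot: [[-0.968, -0.247, -0.032], [-0.247, 0.969, -0.007], [0.032, 0.001, -0.999]]
ft_force: [-0.8, 0.0, 0.2]
gripper_width: 0.0
grasp_force: 0.0
```

move_arm(
  turn=[
    [0, 0.1, 0],
    [0, 0, 0],
  ],
  translation=[
    [0, 0, 0.04],
    [0, 0, 0],
  ],
  hand=[1, 1],
)

```text
t: 21.0
ee_pos: [572.1, -4.9, 61.1]
tool_rot: [[-0.968, -0.247, -0.044], [-0.247, 0.969, -0.01], [0.046, 0.001, -0.999]]
ft_force: [0.2, 0.4, 0.2]
gripper_width: 0.001
grasp_force: 0.0
```

move_arm(
  turn=[
    [0, 0.1, 0],
    [0, 0, 0],
  ],
  translation=[
    [0, 0, 0.04],
    [0, 0, 0],
  ],
  hand=[1, 1],
)

```text
t: 21.2
ee_pos: [572.1, -4.9, 60.0]
tool_rot: [[-0.967, -0.247, -0.058], [-0.247, 0.969, -0.014], [0.059, 0.001, -0.998]]
ft_force: [0.1, -0.5, -0.9]
gripper_width: -0.001
grasp_force: 0.1
```

```bash
python3 arc.py 22 -6 70
```

```text
t 21.2 q [-0.28  0.43  0.29  1.64 -0.12  1.15  1.86] tip rel pivot ax,lat,z 63.9 -0.1 25.9 polar 22.1 r 68.9 tilt -3.4 F 0.0 -0.5 -0.9
turn,shift shares (array([ 0.009,  0.325, -0.021]), array([ 0.027,  0.   , -0.013]))
```

Zero force now, which fits a snap. I'll retract straight up and look.

move_arm(
  turn=[
    [0, 0, 0],
    [0, 0, 0],
    [0, 0, 0],
    [0, 0, 0],
    [0, 0, 0],
    [0, 0, 0],
    [0, 0, 0],
  ],
  translation=[
    [0, 0, -0.1],
    [0, 0, -0.4],
    [0, 0, -0.8],
    [0, 0, -0.8],
    [0, 0, -0.8],
    [0, 0, -0.8],
    [0, 0, -0.8],
  ],
  hand=[1, 1, 1, 1, 1, 1, 1],
)

```text
t: 21.9
ee_pos: [579.9, -3.4, 197.3]
tool_rot: [[-0.967, -0.247, -0.055], [-0.247, 0.969, -0.013], [0.057, 0.001, -0.998]]
ft_force: [-0.1, -0.1, -0.5]
gripper_width: -0.001
grasp_force: 0.0
```

```bash
python3 pad.py; python3 - <<'E'
from h import *
S=cam('side');b=cv2.resize(S['color'][190:270,270:350],(600,600),interpolation=cv2.INTER_CUBIC);cv2.imwrite('pics/shut.png',cv2.convertScaleAbs(b,alpha=1.5))
E
```

```text
21.9 [579.9  -3.4 197.3] [-0.1 -0.1 -0.5] -0.0012685957095377768
```

View pics/shut.png

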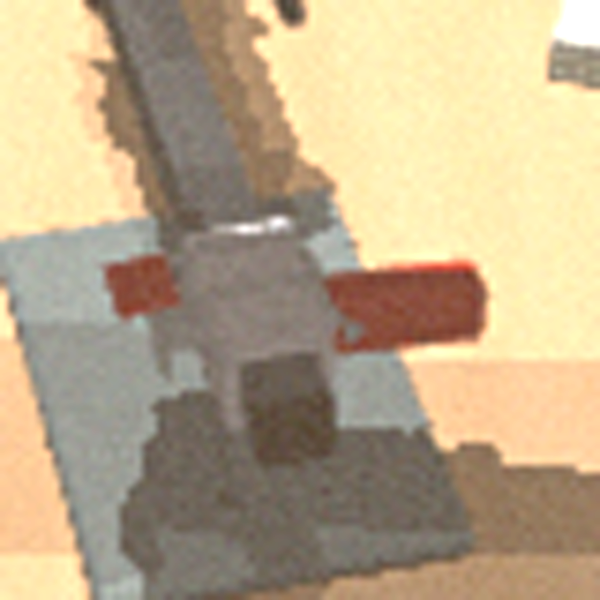

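The loop is now down. The pad is at crop pixel (143,285), beyond the sleeve, and the block is at (410,305), tight to the near face. Next I'll measure the pad's height.

```bash
sed -i 's/(r>60)&(r-g>45)&(r-b>45)/(r>45)\&(r-g>25)\&(r-b>25)/' pad.py; python3 pad.py; python3 - <<'E'
from h import *
from arc import *
S=cam('side')
for k in (0.12,0.0,-0.09,-0.15,-0.2):
    c,s=np.cos(k),np.sin(k); f=lambda x,z:PV+ax*(x*c-z*s)+Z*(x*s+z*c)
    P=[f(62+i,32.5)+ly*j for i in(-10,10) for j in(-12.5,12.5)]
    print(k,'pad centre px',((proj(S,f(62,32.5))[0]-[270,190])*7.5).round(),'corners',((proj(S,P)-[270,190])*7.5).round().tolist(),'rel z',f(62,32.5)[2].round(1))
E
```

```text
22.05 [581.1  -3.4 197.9] [ 0.3 -0.2 -0.3] 0.0047609137927640665
side [327.7 225.6] 18 stand med [-42.4  -2.5  80.8] lo [-52.3  -7.2  79.4] hi [-29.6   0.8  83.8]
0.12 pad centre px [156. 235.] corners [[179.0, 209.0], [197.0, 258.0], [115.0, 212.0], [132.0, 262.0]] rel z 113.7
0.0 pad centre px [142. 256.] corners [[166.0, 226.0], [183.0, 276.0], [102.0, 236.0], [119.0, 286.0]] rel z 106.5
-0.09 pad centre px [134. 271.] corners [[158.0, 240.0], [175.0, 289.0], [95.0, 254.0], [111.0, 304.0]] rel z 100.8
-0.15 pad centre px [130. 282.] corners [[153.0, 249.0], [170.0, 299.0], [91.0, 266.0], [107.0, 316.0]] rel z 96.9
-0.2 pad centre px [127. 291.] corners [[150.0, 256.0], [167.0, 306.0], [88.0, 276.0], [104.0, 326.0]] rel z 93.5
```

move_arm(
  turn=[
    [0, 0, 0],
    [0, 0, 0],
    [0, 0, 0],
    [0, 0, 0],
    [0, 0, 0],
    [0, 0, 0],
    [0, 0, 0],
    [0, 0, 0],
  ],
  translation=[
    [0.1, 0.4, -0.3],
    [0.3, 0.9, -0.3],
    [0.3, 0.9, 0],
    [0.3, 0.9, 0],
    [0.3, 0.9, 0],
    [0.3, 0.9, 0],
    [0.3, 0.9, 0],
    [0.3, 0.9, 0],
  ],
  hand=[1, 1, 1, 1, 1, 1, 1, 1],
)

```text
t: 23.0
ee_pos: [465.7, 177.0, 217.2]
tool_rot: [[-0.967, -0.248, -0.057], [-0.247, 0.969, -0.014], [0.059, 0.001, -0.998]]
ft_force: [-0.5, 0.0, -0.6]
gripper_width: -0.001
grasp_force: 0.0
```

```bash
python3 pad.py; python3 - <<'E'
from h import *
from arc import *
T=cam('top')
S=cam('side')
O=PV+11*ax
for nm,c in(('S',S),('T',T)):
    b,g,r=[c['color'][...,i].astype(int) for i in range(3)]
    m=((r>70)&(r-g>40)&(g<0.6*r)).astype(np.uint8);k,l,st,ce=cv2.connectedComponentsWithStats(m)
    for i in range(1,k):
        if st[i,4]>15 and np.hypot(*(ce[i]-proj(c,O)[0]))<40: print(nm,ce[i].round(1),st[i].tolist())
    print(nm,'pred back end of block top',proj(c,[O-56*ax+11*Z+ly*w for w in(-9,9)]).round(1).tolist(),'flange front',proj(c,O-5*ax+11*Z).round(1))
    for k in(-.09,-.15,-.2):
        cc,s=np.cos(k),np.sin(k);print(nm,k,'pad corners',proj(c,[PV+ax*(x*cc-32.5*s)+Z*(x*s+32.5*cc)+ly*j for x in(52,72) for j in(-12.5,12.5)]).round(1).tolist())
b=np.hstack([cv2.resize(S['color'][190:270,270:350],(400,400),interpolation=cv2.INTER_CUBIC),cv2.resize(T['color'][205:265,330:390],(400,400),interpolation=cv2.INTER_CUBIC)]);cv2.imwrite('pics/final.png',cv2.convertScaleAbs(b,alpha=1.3))
E
```

```text
23.0 [465.7 177.  217.2] [-0.5  0.  -0.6] -0.0006954115359540657
side [288.4 227.5] 60 stand med [54.   3.2 97.9] lo [45.1 -9.5 95.7] hi [ 62.1  12.8 100.4]
side [324.  228.1] 110 stand med [-31.9   5.2  81.9] lo [-52.   -4.4  73.6] hi [-9.2 10.9 84.6]
top [353.  214.2] 94 stand med [54.4  0.3 98.6] lo [ 45.2 -10.8  14. ] hi [ 64.7  11.1 101.7]
top [362.2 251.1] 176 stand med [-31.    0.5  82.2] lo [-52.9  -8.1  76.9] hi [-8.4  8.5 85.9]
S [288.5 227.4] [284, 224, 10, 8, 63]
S [323.9 229.1] [313, 225, 22, 11, 149]
S pred back end of block top [[332.4, 222.0], [334.5, 226.6]] flange front [[312.6 227.6]]
S -0.09 pad corners [[291.0, 221.9], [293.3, 228.6], [282.6, 223.8], [284.8, 230.5]]
S -0.15 pad corners [[290.4, 223.2], [292.7, 229.8], [282.1, 225.4], [284.2, 232.2]]
S -0.2 pad corners [[289.9, 224.2], [292.2, 230.8], [281.8, 226.8], [283.9, 233.5]]
T [352.9 214.2] [347, 209, 13, 11, 95]
T [362.3 251.1] [356, 240, 13, 23, 177]
T pred back end of block top [[368.9, 260.3], [361.2, 262.3]] flange front [[359.2 239.7]]
T -0.09 pad corners [[359.5, 216.7], [348.8, 219.4], [357.2, 208.4], [346.5, 211.1]]
T -0.15 pad corners [[359.2, 216.3], [348.5, 219.0], [356.9, 208.2], [346.2, 210.9]]
T -0.2 pad corners [[359.0, 216.0], [348.3, 218.7], [356.7, 208.0], [346.1, 210.8]]
```

View pics/final.png

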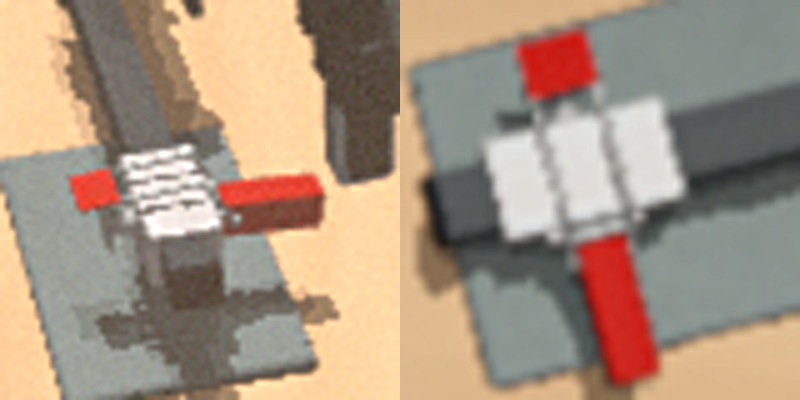

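The final picture shows the pad beyond the sleeve at top pixel (353,214). That matches the prediction for a loop angle of -0.15 rad, where (352.7,213.6) is expected, at z≈98. The block spans rows 240–262, against 240–262 predicted for home. The arm is clear and the other items are untouched, so I'll hand in.

```bash
python3 -c "
from workcell import sign_off
print(sign_off())"
```

```text
the job is handed in; nothing more can be done
None
```

The pin is seated in the cross hole, its loop measures as snapped shut below the shaft, the arm is clear, and the job was handed in at about 23 s; no verdict was returned.

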